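# Skewer four spacers onto a sprung-ball carrying pin and rest it

### The job

Take the steel carrying pin from its bench rest by its square shank and push its rod through all four spacers standing in the loading trough, until they have snapped past the spring balls and the flange presses the row home against the end stop: feel for it, press with about 10 N, never more than 20 anywhere on the way. Lift the whole stack out of the trough and lay the loaded pin gently back in its rest the same way round, leaving the other tools alone.

Things in the scene. Friction and masses are not known exactly. Their poses are not given: they have to be found in the camera images.
- pin_grip (a point): Grasp point of the loose steel carrying pin: on its axis, in its square shank. x runs along the pin to its nose, z up (pin level). From here along x: 20 x 20 mm shank -76 to +64 mm, flange of diameter 32 to +72, rod of diameter 12 to +175, taper nose to diameter 4 at +187. Two spring balls, over and under the rod at +133, stand 2.2 mm proud. 0.57 kg, balanced near +26.
- pin: The pin; origin on its axis in the flange face that the spacers seat against, +72 mm from pin_grip, same axes. Pushing the row of spacers takes 1 to 5 N; springing the balls into the first bore, once the row is against the stop, 8 to 12 N; sliding on through the bores 1 to 8 N. Once all four spacers (56 mm) are between balls and flange the balls snap out, less than 3 mm before the flange meets the first spacer.
- rest_seat (a point): Where pin_grip lies when the pin is in its bench rest (starts there within 4 mm along), 62 mm above the bench; x level, towards the nose end; z up. Two uprights, each 10 mm thick: a flared U for the shank 56 mm behind this point (notch floor 52 mm up, 23 mm wide; mouth 48 mm wide, 75 mm up) and a 90-degree V for the rod 156 mm ahead (arms end 71 mm up).
- rest: The bench rest, fixed to the bench: a wooden board 255 x 70 x 12 mm with the two steel uprights; origin under its centre, x towards the V upright; rest_seat is at (-50, 0, 62) mm.
- trough_mouth (a point): Centre line of the spacers at the open mouth of the trough, 64 mm above the bench. x runs level along the trough, the way the pin must be pushed; z up.
- trough: Loading trough fixed to the bench: 90-degree aluminium angle, 130 mm long, open upwards (walls 57 mm up, 24 mm to each side) on a wooden base; origin under its middle, x as trough_mouth. A forked end stop is clamped across it, face 70 to 108 mm from the mouth (not reported; feel for it), 79 mm high; rod passes and lifts out through its 22 mm open fork. Spacers slide up to it.
- spacer1_c (a point): Centre of spacer 1 of 4 (nearest the mouth): a loose aluminium ring, outer diameter 40, bore 15, 14 mm thick, 41 g, standing on edge in the trough with its bore (its own x axis) along the trough.
- spacer2_c (a point): Centre of spacer 2 of 4 (counted from the mouth): a loose aluminium ring, outer diameter 40, bore 15, 14 mm thick, 41 g, standing on edge in the trough with its bore (its own x axis) along the trough.
- spacer3_c (a point): Centre of spacer 3 of 4 (counted from the mouth): a loose aluminium ring, outer diameter 40, bore 15, 14 mm thick, 41 g, standing on edge in the trough with its bore (its own x axis) along the trough.
- spacer4_c (a point): Centre of spacer 4 of 4 (farthest from the mouth): a loose aluminium ring, outer diameter 40, bore 15, 14 mm thick, 41 g, standing on edge in the trough with its bore (its own x axis) along the trough.
- wrench: Bystander: open-and-ring spanner, 190 mm, lying on the bench; origin under its middle.
- screwdriver: Bystander: screwdriver with orange handle, 200 mm, lying on the bench; origin under its middle.
- ratchet: Bystander: ratchet with orange handle, about 195 mm, lying on the bench; origin under its middle.

How it is judged:
On the way, in this order (a step that is already met when the one before it is completed fails the run):
1. all four spacers are home between flange and spring balls, and the flange presses the row against the stop with at least 6 N (x of spacer1_c in the frame of pin between 0.004 and 0.0515 m and y of spacer1_c in the frame of pin between -0.005 and 0.005 m and z of spacer1_c in the frame of pin between -0.005 and 0.005 m and x of spacer2_c in the frame of pin between 0.004 and 0.0515 m and y of spacer2_c in the frame of pin between -0.005 and 0.005 m and z of spacer2_c in the frame of pin between -0.005 and 0.005 m and x of spacer3_c in the frame of pin between 0.004 and 0.0515 m and y of spacer3_c in the frame of pin between -0.005 and 0.005 m and z of spacer3_c in the frame of pin between -0.005 and 0.005 m and x of spacer4_c in the frame of pin between 0.004 and 0.0515 m and y of spacer4_c in the frame of pin between -0.005 and 0.005 m and z of spacer4_c in the frame of pin between -0.005 and 0.005 m and contact force between pin and spacer1 above 6 N), for 0.1 s.
2. the stack of four is lifted clear of the trough on the pin (x of spacer1_c in the frame of pin between 0.004 and 0.0515 m and y of spacer1_c in the frame of pin between -0.005 and 0.005 m and z of spacer1_c in the frame of pin between -0.005 and 0.005 m and x of spacer2_c in the frame of pin between 0.004 and 0.0515 m and y of spacer2_c in the frame of pin between -0.005 and 0.005 m and z of spacer2_c in the frame of pin between -0.005 and 0.005 m and x of spacer3_c in the frame of pin between 0.004 and 0.0515 m and y of spacer3_c in the frame of pin between -0.005 and 0.005 m and z of spacer3_c in the frame of pin between -0.005 and 0.005 m and x of spacer4_c in the frame of pin between 0.004 and 0.0515 m and y of spacer4_c in the frame of pin between -0.005 and 0.005 m and z of spacer4_c in the frame of pin between -0.005 and 0.005 m and height (world z) of each of spacer1_c, spacer2_c, spacer3_c, spacer4_c above 0.088 m), for 0.2 s.
At the end, for the whole second after the job is handed in: All four spacers on the rod, centres 4 to 51.5 mm ahead of the flange face and within 5 mm of the axis; pin released in its rest, nose over the V: grasp point within 12 mm along, 4 mm across and 4 mm in height of rest_seat, axis within 0.06 rad; all at rest (x of spacer1_c in the frame of pin between 0.004 and 0.0515 m and y of spacer1_c in the frame of pin between -0.005 and 0.005 m and z of spacer1_c in the frame of pin between -0.005 and 0.005 m and x of spacer2_c in the frame of pin between 0.004 and 0.0515 m and y of spacer2_c in the frame of pin between -0.005 and 0.005 m and z of spacer2_c in the frame of pin between -0.005 and 0.005 m and x of spacer3_c in the frame of pin between 0.004 and 0.0515 m and y of spacer3_c in the frame of pin between -0.005 and 0.005 m and z of spacer3_c in the frame of pin between -0.005 and 0.005 m and x of spacer4_c in the frame of pin between 0.004 and 0.0515 m and y of spacer4_c in the frame of pin between -0.005 and 0.005 m and z of spacer4_c in the frame of pin between -0.005 and 0.005 m and x of pin_grip in the frame of rest_seat between -0.012 and 0.012 m and y of pin_grip in the frame of rest_seat between -0.004 and 0.004 m and z of pin_grip in the frame of rest_seat between -0.004 and 0.004 m and angle between the x axis of pin and the x axis of rest, either way round below 0.06 rad and x of pin in the frame of rest above 0 m and linear speed of pin below 0.02 m/s and linear speed of each of spacer1, spacer2, spacer3, spacer4 below 0.03 m/s); the robot touches nothing.
It fails at once if the pin presses on a spacer with more than 22 N (forced) (contact force between pin and spacer1 above 22 N or contact force between pin and spacer2 above 22 N or contact force between pin and spacer3 above 22 N or contact force between pin and spacer4 above 22 N).
It fails at once if the pin is banged into its rest (more than 45 N) (contact force between pin and rest above 45 N).
It fails at once if the wrench, screwdriver or ratchet is shifted by more than 25 mm (distance of any of wrench, screwdriver, ratchet from where it was at the start of the episode above 0.025 m).
It also fails if it takes over 54 s, if anything falls off the work surface, if the arm or the gripper's body presses on something with over 40 N, if the wrist force passes 120 N, or if a joint passes its speed limit or range.

### The arm

A 6-joint arm with a two-finger parallel gripper is mounted at the origin on the work surface. World frame = base frame: x ahead of the robot, y to its left, z up, the work surface at z = 0. Lengths are in m, angles in rad, forces in N, time in s.
With the tool pointing down it reaches from about 0.325 to 0.9 m from the base axis. Payload 3.5 kg.
Tool frame: the origin (TCP) lies midway between the tips of the shut fingers; the grasp point (between the pads) lies 19 mm behind it; z points along the fingers, y is the line along which they close (so a half turn about z gives the same grasp; the last joint's range is limited). The gripper opens to 85 mm and grips with 20 to 120 N. Pads are 22 mm wide; open, the fingers measure 114 mm over their backs; the gripper's body (76 mm by 85 mm) begins 54 mm behind the grasp point. The pads swing forward as they close: fully open they stand 13 mm farther back than shut.
Start: joints at [1.138, 0.276, -0.026, 1.268, 0, 1.467], TCP at [0.202, 0.591, 0.231] pointing down, gripper open.
Joint ranges: [-3.12, 3.12], [-0.85, 1.88], [-1.08, 1.24], [-1.95, 2.15], [-1.57, 1.53], [-3.14, 3.14]. Speed limits (rad/s): [2.57, 2.57, 3.14, 3.14, 3.14, 3.14].

### API

Orientations are given as a rotation vector (axis times angle).
In Python, from plant import read_state, read_camera, finish_job, recognise, tip_of gives the robot as it stands.
- The arm moves only by the tool move_arm, never from a script. Its argument "deltas" is a list of rows, each an object with "claw": the closure, from -1 (fully open) to 1 (shut); "xyz": the shift along the tool's x, y, z in m, a list of three; "spin": the turn about the tool's z in degrees. A call has 1 to 10 rows; each row shifts and turns the commanded pose from where the row before left it, along the tool's axes as they then stand; what a row does not reach is not made up. A row lasts 1/12 s, in which the tool goes at most 41.7 mm and 7.16 degrees, less where a joint would pass 70% of its speed; a pose out of reach is approached as far as the arm can. A call with a gripper value outside its range is refused whole. The fingers move at their own pace and stop on an object; "newtons" is the grip in N (left out, the last holds). Time passes only in rows, so rows that do not move let the fingers close. It gives the time, the measured TCP pose, the force, the opening and the grip force at its end, in the units of the state.
- read_state(): the state, without advancing time (a new reading comes with each control period).
- read_camera(name): name is "scene" or "top" or "wrist"; returns a dict with "color" (480x640x3 uint8, red, green, blue), "depth" (480x640 float32, m along the optical axis (not along the pixel's ray), 0 where there is no reading), "K" (3x3 intrinsics, pixels), "camera_from_world" (4x4, takes a point from world to camera coordinates); the wrist camera has in their place "hand_eye" (4x4, takes a point from camera to tool coordinates, whose origin is the TCP and whose axes are the flange's). Camera axes: x right, y down, z forward; pixel columns grow to the right and rows downward; lengths in m; the calibration is good to about 2 mm. A picture is of the moment at which its call begins: read the wrist's pose just before it.
- finish_job(): hands the job in; it is judged then, once.
Trained networks look in a picture, given as the dict that the camera call returned (one of the last four; its "shot" number tells which), for a name from the list of things; names that differ only in an ending like _2 or _b are one class to them, and where a whole thing is asked for, a point or a joint stands for the part that bears it (a point fixed in the world has none). Each returns a list of dicts, best first, with "conf" (0 to 1); they miss things now and then, are a little off and sometimes report something else, mostly with a low value. They report only what shows in the picture. A call takes as long as a camera call.
- recognise(picture, label): "location" ([x, y, z] in m, in world coordinates, good to about 4 mm: the middle of the surface that is visible of it).
- tip_of(picture, label): "location" ([x, y, z] in m, in world coordinates, good to about 4 mm: a listed point, or the origin of a listed thing).
The state is a dict: "t": time; "q": joint angles; "qd": joint speeds; "effort": joint torques, N m; "ee_pos": TCP position; "orientation": TCP orientation; "contact_force": force on the tool from outside, world axes, zero at the start; "wrist_torque": the same for the moment, N m; "opening": opening from 0.0 (shut) to 1.0 (fully open); "gripper_force": force on a finger pad.
Only numpy, scipy, OpenCV 4.12 (cv2) and the standard library are available. Lean on these libraries where they do the work, as an engineer would, in place of code of your own. Each camera call takes 0.05 s, during which the arm holds its last target. There are 200 camera calls.

## Working session

There is one attempt and no reset: what is moved stays moved. The work goes in short steps, Python scripts to look and compute and a tool call to move; the robot and the scene stay as the last step left them, time stands still between calls to the robot, and variables do not carry over. Pictures are saved under pics/ and viewed, at most 12 in all, crops included, and the job is handed in when it is done.

Besides the shell and the picture viewer there is one more tool, called after ">>>" by a JSON object that holds its "fn" and its "kwargs". move_arm: Moves the arm, as the interface text tells. Its arguments: {"type":"object","properties":{"deltas":{"type":"array","items":{"type":"object","properties":{"claw":{"type":"number"},"xyz":{"type":"array","items":{"type":"number"}},"spin":{"type":"number"}}}},"newtons":{"type":"number"}},"required":["deltas"]}

```bash
mkdir -p pics; cat > h.py <<'E'
from plant import *
import numpy as np, cv2
from scipy.spatial.transform import Rotation as R
def st():
    s=read_state(); print('t',round(s['t'],2),'tcp',np.round(s['ee_pos'],4),'R',np.round(R.from_rotvec(s['orientation']).as_matrix(),3).tolist(),'q',np.round(s['q'],3),'F',np.round(s['contact_force'],1),'M',np.round(s['wrist_torque'],2),'op',round(s['opening'],3),s['gripper_force']); return s
E
python3 - <<'E'
from h import *
s=st()
for c in ['top','scene']:
    p=read_camera(c); cv2.imwrite(f'pics/{c}0.png',p['color'][:,:,::-1])
    np.savez(f'{c}0.npz',**{k:p[k] for k in('color','depth','K','camera_from_world')})
    for l in ['pin_grip','pin','rest_seat','rest','trough_mouth','trough','spacer1_c','spacer2_c','spacer3_c','spacer4_c','wrench','screwdriver','ratchet']:
        print(c,l,[(np.round(d['location'],4).tolist(),round(d['conf'],2)) for d in tip_of(p,l)[:3]])
E
```

```text
t 0.0 tcp [0.2021 0.5906 0.2302] R [[-0.946, 0.324, -0.001], [0.324, 0.946, -0.002], [0.0, -0.002, -1.0]] q [ 1.138  0.277 -0.028  1.268 -0.     1.467] F [-0.2 -0.2 -0.7] M [0.04 0.01 0.07] op 1.001 0.0
top pin_grip [([0.4263, 0.0295, 0.0663], 0.58)]
top pin [([0.4204, 0.094, 0.0618], 0.88), ([0.421, 0.0787, 0.0042], 0.47), ([0.4254, 0.0248, 0.0581], 0.16)]
top rest_seat [([0.6671, 0.0476, 0.0636], 0.72), ([0.4275, 0.027, 0.0603], 0.59)]
top rest [([0.4216, 0.0804, 0.0023], 0.56)]
top trough_mouth [([0.6643, 0.0463, 0.0614], 0.77), ([0.6572, 0.1071, -0.0005], 0.58)]
top trough [([0.6539, 0.1076, 0.0002], 0.81)]
top spacer1_c [([0.6643, 0.0552, 0.0656], 0.53)]
top spacer2_c [([0.6589, 0.0658, 0.0614], 0.49)]
top spacer3_c [([0.6617, 0.0843, 0.0705], 0.42)]
top spacer4_c [([0.6157, 0.4283, 0.0022], 0.6), ([0.6696, 0.1035, 0.065], 0.43)]
top wrench [([0.6171, 0.4257, -0.0001], 0.6)]
top screwdriver [([0.4246, -0.399, -0.0035], 0.97), ([0.6636, 0.0868, 0.068], 0.56)]
top ratchet [([0.6221, -0.3705, -0.001], 0.91), ([0.6658, 0.1027, 0.0646], 0.71)]
scene pin_grip [([0.4289, 0.0273, 0.0654], 0.89)]
scene pin [([0.6622, 0.0532, 0.0659], 0.49)]
scene rest_seat [([0.4278, 0.0308, 0.0635], 0.97), ([0.6639, 0.0714, 0.0647], 0.47)]
scene rest [([0.4185, 0.0771, 0.0003], 0.72), ([0.6587, 0.1042, 0.0651], 0.63), ([0.4275, 0.0234, 0.0616], 0.19)]
scene trough_mouth []
scene trough [([0.6645, 0.1108, -0.0013], 0.72)]
scene spacer1_c [([0.6621, 0.054, 0.065], 0.75), ([0.6665, 0.0476, 0.0614], 0.29)]
scene spacer2_c [([0.6613, 0.0702, 0.0653], 0.61)]
scene spacer3_c [([0.66, 0.0905, 0.0639], 0.74)]
scene spacer4_c [([0.6594, 0.1038, 0.0653], 0.56)]
scene wrench [([0.6175, 0.4261, -0.0012], 0.79), ([0.6625, 0.0531, 0.0657], 0.64)]
scene screwdriver [([0.4245, -0.4002, -0.0008], 0.62)]
scene ratchet [([0.6225, -0.3705, -0.0007], 0.9)]
```

View pics/top0.png

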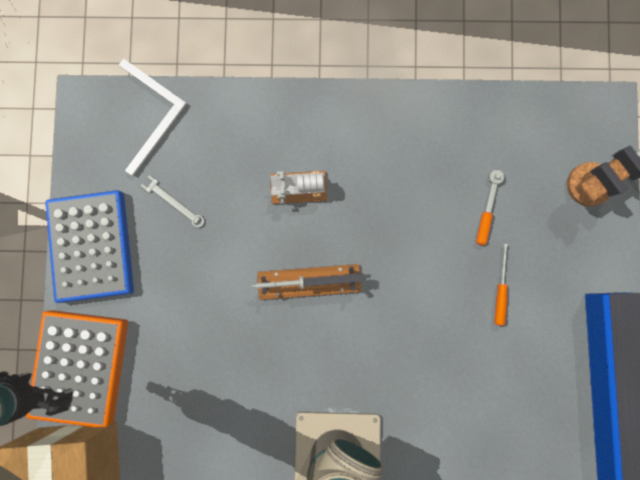

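View pics/scene0.png

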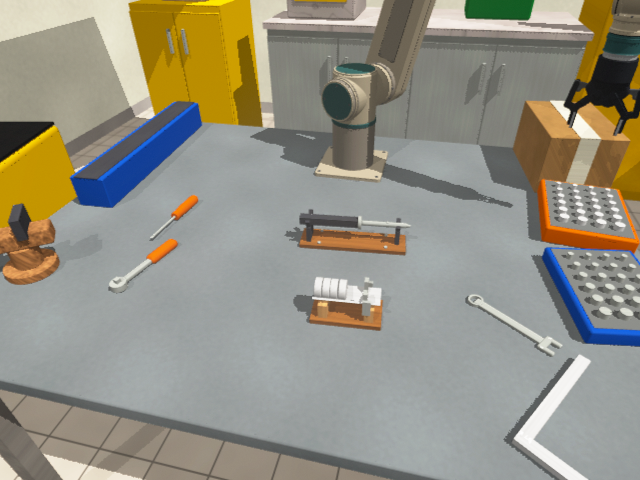

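>>> {"fn": "move_arm", "kwargs": {"deltas": [{"xyz": [-0.0255,-0.0286,-0.001],"claw": -1},{"xyz": [-0.0255,-0.0286,-0.001],"claw": -1},{"xyz": [-0.0255,-0.0286,-0.001],"claw": -1},{"xyz": [-0.0255,-0.0286,-0.001],"claw": -1},{"xyz": [-0.0255,-0.0286,-0.001],"claw": -1},{"xyz": [-0.0255,-0.0286,-0.001],"claw": -1},{"xyz": [-0.0255,-0.0286,-0.001],"claw": -1},{"xyz": [-0.0255,-0.0286,-0.001],"claw": -1},{"xyz": [-0.0255,-0.0286,-0.001],"claw": -1},{"xyz": [-0.0255,-0.0286,-0.001],"claw": -1}]}}

```text
invalid input at $.deltas[0]: expected keys claw, xyz, spin
```

>>> {"fn": "move_arm", "kwargs": {"deltas": [{"xyz": [-0.0255,-0.0286,-0.001]},{"xyz": [-0.0255,-0.0286,-0.001]},{"xyz": [-0.0255,-0.0286,-0.001]},{"xyz": [-0.0255,-0.0286,-0.001]},{"xyz": [-0.0255,-0.0286,-0.001]},{"spin": 6.8},{"spin": 6.8},{"spin": 6.8},{"spin": 6.8},{"spin": 6.8}]}}

```text
invalid input at $.deltas[0]: expected keys claw, xyz, spin
```

>>> {"fn": "move_arm", "kwargs": {"deltas": [{"spin": 6.6},{"spin": 6.5},{"spin": 6.5},{"spin": 6.5},{"spin": 6.5},{}]}}

```text
invalid input at $.deltas[0]: expected keys claw, xyz, spin
```

```bash
cat >> h.py <<'E'
def wrist(name):
    s=st(); p=read_camera('wrist'); cv2.imwrite(f'pics/{name}.png',p['color'][:,:,::-1])
    T=np.eye(4); T[:3,:3]=R.from_rotvec(s['orientation']).as_matrix(); T[:3,3]=s['ee_pos']
    T=T@np.array(p['hand_eye'])
    np.savez(name+'.npz',color=p['color'],depth=p['depth'],K=p['K'],T=T); return s,p,T
def cloud(p,T):
    v,u=np.mgrid[:480,:640]; d=p['depth']; K=p['K']
    P=np.stack([(u-K[0,2])/K[0,0]*d,(v-K[1,2])/K[1,1]*d,d],-1)
    return P@T[:3,:3].T+T[:3,3]
def tips(p,ls):
    for l in ls: print(l,[(np.round(d['location'],4).tolist(),round(d['conf'],2)) for d in tip_of(p,l)[:2]])
E
python3 - <<'E'
from h import *
s,p,T=wrist('w1'); print(np.round(p['hand_eye'],3).tolist())
tips(p,['pin_grip','pin','rest_seat','rest'])
E
```

```text
t 1.4 tcp [0.2024 0.5913 0.2313] R [[-0.946, 0.324, -0.0], [0.324, 0.946, -0.0], [-0.0, -0.0, -1.0]] q [ 1.138  0.276 -0.026  1.268 -0.     1.467] F [ 0.8 -0.4 -0.6] M [ 0.05  0.02 -0.05] op 1.001 0.0
[[0.001, -0.957, -0.291, 0.075], [1.0, 0.001, 0.001, -0.0], [-0.0, -0.291, 0.957, -0.143], [0.0, 0.0, 0.0, 1.0]]
pin_grip []
pin []
rest_seat []
rest []
```

View pics/w1.png

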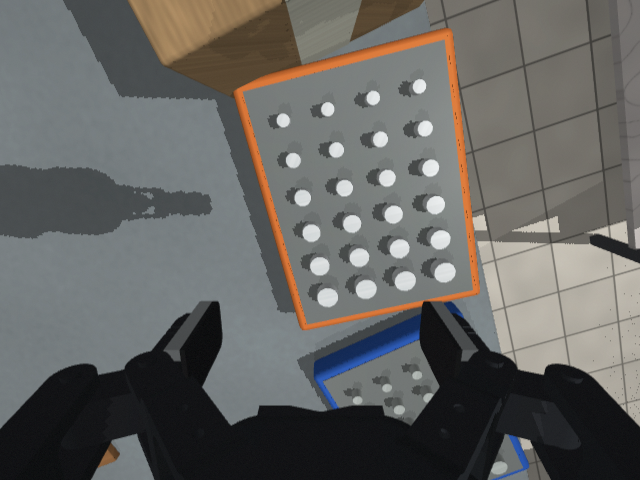

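>>> {"fn": "move_arm", "kwargs": {"deltas": [{"xyz": [-0.0263,-0.0305,-0.001],"claw": -1,"spin": 0},{"xyz": [-0.0263,-0.0305,-0.001],"claw": -1,"spin": 0},{"xyz": [-0.0263,-0.0305,-0.001],"claw": -1,"spin": 0},{"xyz": [-0.0263,-0.0305,-0.001],"claw": -1,"spin": 0},{"xyz": [-0.0263,-0.0305,-0.001],"claw": -1,"spin": 0},{"xyz": [-0.0263,-0.0305,-0.001],"claw": -1,"spin": 0},{"xyz": [-0.0263,-0.0305,-0.001],"claw": -1,"spin": 0},{"xyz": [-0.0263,-0.0305,-0.001],"claw": -1,"spin": 0},{"xyz": [-0.0263,-0.0305,-0.001],"claw": -1,"spin": 0},{"xyz": [-0.0263,-0.0305,-0.001],"claw": -1,"spin": 0}]}}

```text
t: 2.48
ee_pos: [0.3527, 0.2158, 0.2417]
orientation: [0.515, 3.098, 0.001]
contact_force: [2.0, 0.5, -0.0]
opening: 1.0
gripper_force: 0.0
```

>>> {"fn": "move_arm", "kwargs": {"deltas": [{"xyz": [-0.0263,-0.0305,-0.001],"claw": -1,"spin": 0},{"xyz": [-0.0263,-0.0305,-0.001],"claw": -1,"spin": 0},{"xyz": [-0.0263,-0.0305,-0.001],"claw": -1,"spin": 0},{"xyz": [-0.0263,-0.0305,-0.001],"claw": -1,"spin": 0},{"xyz": [-0.0263,-0.0305,-0.001],"claw": -1,"spin": 0},{"xyz": [0,0,0],"claw": -1,"spin": 6.6},{"xyz": [0,0,0],"claw": -1,"spin": 6.6},{"xyz": [0,0,0],"claw": -1,"spin": 6.6},{"xyz": [0,0,0],"claw": -1,"spin": 6.6},{"xyz": [0,0,0],"claw": -1,"spin": 6.6}]}}

```text
t: 3.32
ee_pos: [0.4275, 0.0304, 0.2464]
orientation: [1.384, 2.82, 0.0]
contact_force: [-0.4, -0.1, -0.1]
opening: 0.998
gripper_force: 0.0
```

>>> {"fn": "move_arm", "kwargs": {"deltas": [{"xyz": [0,0,0],"claw": -1,"spin": 6.6},{"xyz": [0,0,0],"claw": -1,"spin": 6.6},{"xyz": [0,0,0],"claw": -1,"spin": 6.6},{"xyz": [0,0,0],"claw": -1,"spin": 6.6},{"xyz": [0,0,0],"claw": -1,"spin": 6.6},{"xyz": [0,0,0],"claw": -1,"spin": 0}]}}

```text
t: 3.82
ee_pos: [0.4275, 0.0307, 0.2464]
orientation: [2.122, 2.316, 0.0]
contact_force: [-0.7, 0.0, 0.5]
opening: 1.001
gripper_force: 0.0
```

```bash
python3 - <<'E'
from h import *
s,p,T=wrist('w2')
tips(p,['pin_grip','pin','rest_seat','rest'])
C=cloud(p,T); m=(p['depth']>0)&(abs(C[...,0]-.42)<.06)&(C[...,1]>-.09)&(C[...,1]<.25)&(C[...,2]<.09)
Q=C[m]
for y0 in np.arange(-.06,.24,.01):
    q=Q[(abs(Q[:,1]-y0)<.002)&(Q[:,2]>.054)]
    if len(q): print(round(y0,3),len(q),'x',np.round([q[:,0].min(),q[:,0].max()],4),'z',np.round(np.percentile(q[:,2],[50,95]),4))
E
```

```text
t 3.82 tcp [0.4275 0.0307 0.2464] R [[-0.087, 0.996, 0.0], [0.996, 0.087, -0.0], [-0.0, 0.0, -1.0]] q [-0.079 -0.087 -0.397  1.26  -0.     1.404] F [-0.7  0.   0.5] M [ 0.04 -0.04 -0.01] op 1.001 0.0
pin_grip [([0.4305, 0.0297, 0.0639], 0.93)]
pin [([0.4183, 0.0957, 0.0627], 0.56)]
rest_seat [([0.4279, 0.0275, 0.061], 0.72)]
rest [([0.4205, 0.0768, 0.002], 0.94)]
-0.05 10 x [0.4253 0.4365] z [0.0718 0.0726]
-0.04 70 x [0.4234 0.443 ] z [0.0717 0.0729]
-0.03 165 x [0.4035 0.4613] z [0.0715 0.0739]
-0.02 151 x [0.4218 0.4603] z [0.0712 0.0737]
-0.01 75 x [0.421  0.4402] z [0.0718 0.0732]
0.0 76 x [0.4202 0.4391] z [0.0717 0.0729]
0.01 83 x [0.4184 0.4382] z [0.0719 0.0732]
0.02 85 x [0.4176 0.4373] z [0.0718 0.0728]
0.03 85 x [0.4168 0.4362] z [0.0719 0.0729]
0.04 87 x [0.416  0.4354] z [0.0717 0.0729]
0.05 93 x [0.4152 0.4344] z [0.0718 0.0728]
0.06 97 x [0.4135 0.4334] z [0.0718 0.0731]
0.07 99 x [0.4127 0.4324] z [0.0717 0.0728]
0.08 98 x [0.4119 0.4314] z [0.0719 0.0731]
0.09 124 x [0.4055 0.4349] z [0.0731 0.0778]
0.1 76 x [0.4137 0.4352] z [0.0667 0.0702]
0.11 58 x [0.413  0.4242] z [0.0668 0.0684]
0.12 64 x [0.4121 0.4233] z [0.067  0.0685]
0.13 64 x [0.4113 0.4223] z [0.0668 0.0685]
0.14 67 x [0.4096 0.4214] z [0.067  0.0683]
0.15 69 x [0.4088 0.4205] z [0.0672 0.0686]
0.16 69 x [0.4079 0.4196] z [0.0675 0.0704]
0.17 73 x [0.4072 0.4186] z [0.0669 0.0683]
0.18 262 x [0.3904 0.4327] z [0.0658 0.0699]
0.19 137 x [0.4015 0.4318] z [0.0668 0.0699]
0.2 72 x [0.404  0.4158] z [0.0666 0.0684]
0.21 30 x [0.4064 0.4116] z [0.0638 0.0653]
```

View pics/w2.png

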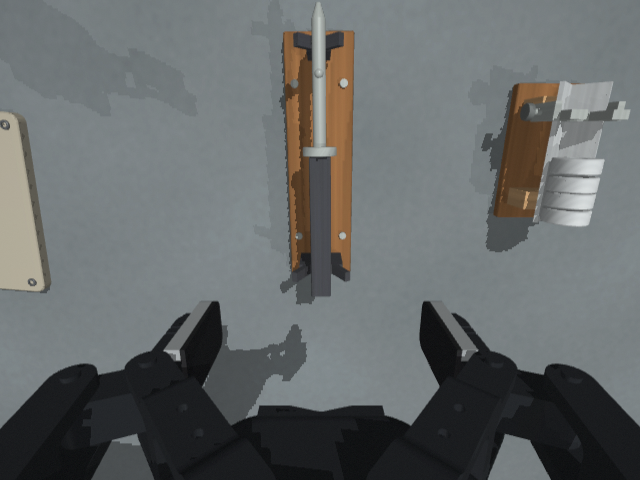

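>>> {"fn": "move_arm", "kwargs": {"deltas": [{"xyz": [0.0012,0.039,0],"claw": -1,"spin": 0},{"xyz": [0.0012,0.039,0],"claw": -1,"spin": 0},{"xyz": [0.0012,0.039,0],"claw": -1,"spin": 0},{"xyz": [0.0012,0.039,0],"claw": -1,"spin": 0},{"xyz": [0.0012,0.039,0],"claw": -1,"spin": 0},{"xyz": [0.0012,0.039,0],"claw": -1,"spin": 0},{"xyz": [0,0,0],"claw": -1,"spin": 0}]}}

```text
t: 4.65
ee_pos: [0.6665, 0.0591, 0.2435]
orientation: [2.117, 2.318, 0.003]
contact_force: [0.6, -0.5, 0.3]
opening: 1.001
gripper_force: 0.0
```

```bash
python3 - <<'E'
from h import *
s,p,T=wrist('w3')
tips(p,['trough_mouth','trough','spacer1_c','spacer2_c','spacer3_c','spacer4_c'])
C=cloud(p,T); m=(p['depth']>0)&(abs(C[...,0]-.66)<.07)&(C[...,1]>-.02)&(C[...,1]<.25)&(C[...,2]<.12)
Q=C[m]
for y0 in np.arange(.03,.2,.004):
    q=Q[(abs(Q[:,1]-y0)<.002)]; h=q[q[:,2]>.066]; w=q[(q[:,2]>.045)&(q[:,2]<.066)]
    if len(h)>3: print(round(y0,3),len(h),'x',np.round([h[:,0].min(),h[:,0].max()],4),'z',np.round([np.percentile(h[:,2],95),h[:,2].max()],4),'mid', np.round([w[:,0].min(),w[:,0].max()],4) if len(w) else '', 'xtop',np.round(h[h[:,2]>h[:,2].max()-.003][:,0].mean(),4))
# spacer tops circle fit (axis ~ y): points radius 20
h=Q[(Q[:,2]>.070)&(Q[:,1]<.115)&(Q[:,1]>.04)]
from scipy.optimize import least_squares
def f(a): return np.hypot(h[:,0]-a[0]-a[1]*(h[:,1]-.08), h[:,2]-a[2])-.02
r=least_squares(f,[.66,-.08,.064],loss='soft_l1',f_scale=.001); print('axis fit',r.x,np.abs(f(r.x)).mean(),len(h))
# shank/flange along-axis from w2
d=np.load('w2.npz'); C=cloud(d,d['T']); u=np.array([-.0970,.9953]); g=C[...,:2]-[.4265,.03]
a=g@u; b=g@np.array([u[1],-u[0]]); z=C[...,2]; ok=d['depth']>0
sel=ok&(abs(b)<.007)&(z>.070)&(z<.08)&(a<.07); print('shank along',np.percentile(a[sel],[0,.5,99.5]),'lat',)
fl=ok&(abs(b)>.0105)&(abs(b)<.017)&(z>.055)&(z<.08)&(a>.04)&(a<.1); print('flange',np.percentile(a[fl],[1,5,50,95,99]))
t=ok&(abs(b)<.006)&(z>.074)&(z<.082)&(a>.04)&(a<.1); print('flange top',a[t].min(),a[t].max(),t.sum())
n=ok&(abs(b)<.008)&(z>.055)&(z<.075)&(a>.12);print('nose',np.percentile(a[n],[99,99.8,100]))
for lo,hi in[(-.06,.06),(.08,.14)]:
    q=ok&(a>lo)&(a<hi)&(z>.0605)&(abs(b)<.012)&((z>.070)|(lo>.07)); print('axis lat fit',np.polyfit(a[q],b[q],1))
E
```

```text
t 4.65 tcp [0.6665 0.0591 0.2435] R [[-0.091, 0.996, 0.003], [0.996, 0.091, 0.0], [0.0, 0.003, -1.0]] q [-0.008  0.348  0.096  1.316  0.     1.472] F [ 0.6 -0.5  0.3] M [ 0.   -0.03 -0.05] op 1.001 0.0
trough_mouth []
trough [([0.6606, 0.1097, -0.0032], 0.61)]
spacer1_c [([0.6641, 0.0547, 0.0646], 0.58)]
spacer2_c [([0.6675, 0.0691, 0.0624], 0.86), ([0.6597, 0.1122, -0.0027], 0.54)]
spacer3_c [([0.6656, 0.0809, 0.0654], 0.96)]
spacer4_c [([0.6619, 0.1029, 0.0669], 0.8)]
0.046 9 x [0.649  0.6586] z [0.0825 0.0834] mid [0.6408 0.6883] xtop 0.6567
0.05 150 x [0.6454 0.6831] z [0.0843 0.085 ] mid [0.6406 0.6882] xtop 0.6641
0.054 170 x [0.6453 0.6841] z [0.0845 0.0855] mid [0.6402 0.6878] xtop 0.6639
0.058 175 x [0.6448 0.6836] z [0.0843 0.0851] mid [0.6343 0.6872] xtop 0.6637
0.062 178 x [0.6447 0.6831] z [0.0838 0.0856] mid [0.634  0.6926] xtop 0.6643
0.066 159 x [0.6444 0.6825] z [0.0846 0.0852] mid [0.6338 0.6919] xtop 0.6628
0.07 173 x [0.6441 0.6821] z [0.0846 0.0858] mid [0.6335 0.6925] xtop 0.6627
0.074 189 x [0.6436 0.6818] z [0.0843 0.0855] mid [0.6388 0.6922] xtop 0.6626
0.078
[... 668 characters left out ...]
4 0.6834] xtop 0.6648
0.142 110 x [0.6325 0.6817] z [0.0799 0.0804] mid [0.6116 0.6809] xtop 0.6442
0.146 170 x [0.6294 0.6859] z [0.0803 0.081 ] mid [0.6106 0.688 ] xtop 0.6574
0.15 77 x [0.6256 0.6871] z [0.08   0.0807] mid [0.6104 0.6873] xtop 0.6734
0.154 5 x [0.629  0.6841] z [0.0664 0.0664] mid [0.6108 0.6869] xtop 0.6508
axis fit [ 0.66203818 -0.08215026  0.06375035] 0.0007469352809939589 2621
shank along [-0.07886915 -0.07820604  0.06750813] lat
flange [0.06020567 0.06040197 0.06401887 0.0675208  0.06788314]
flange top 0.05789709107916074 0.067576703235802 127
nose [0.18100537 0.18230271 0.18264619]
axis lat fit [-8.09756198e-03  2.05484015e-05]
axis lat fit [-0.00151037  0.00011009]
```

View pics/w3.png

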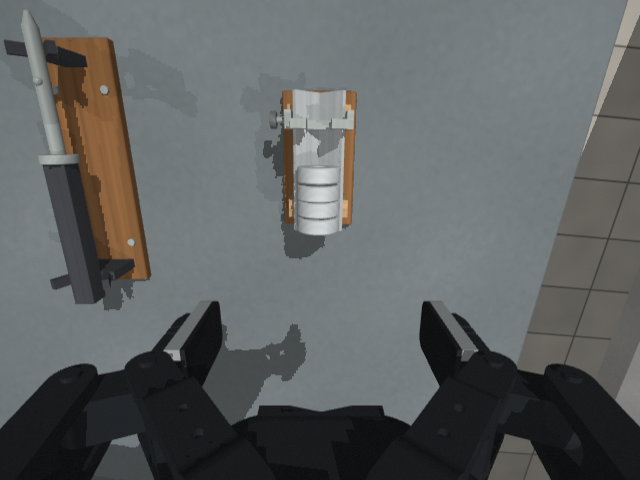

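>>> {"fn": "move_arm", "kwargs": {"deltas": [{"xyz": [-0.0019,-0.0403,0],"claw": -1,"spin": -0.3},{"xyz": [-0.0019,-0.0403,0],"claw": -1,"spin": 0},{"xyz": [-0.0019,-0.0403,0],"claw": -1,"spin": 0},{"xyz": [-0.0019,-0.0403,0],"claw": -1,"spin": 0},{"xyz": [-0.0019,-0.0403,0],"claw": -1,"spin": 0},{"xyz": [-0.0019,-0.0403,0],"claw": -1,"spin": 0},{"xyz": [0,0,0.035],"claw": -1,"spin": 0},{"xyz": [0,0,0.035],"claw": -1,"spin": 0},{"xyz": [0,0,0.035],"claw": -1,"spin": 0},{"xyz": [0,0,0.035],"claw": -1,"spin": 0}]}}

```text
t: 5.83
ee_pos: [0.4197, 0.0247, 0.1064]
orientation: [2.112, 2.321, 0.004]
contact_force: [1.1, 0.3, -0.4]
opening: 0.996
gripper_force: 0.0
```

>>> {"fn": "move_arm", "kwargs": {"deltas": [{"xyz": [0,0,0],"claw": -1,"spin": 0},{"xyz": [0,0,0],"claw": -1,"spin": 0}]}}

```text
t: 6.0
ee_pos: [0.4175, 0.025, 0.1056]
orientation: [-2.112, -2.321, 0.004]
contact_force: [1.1, -0.2, 0.6]
opening: 0.998
gripper_force: 0.0
```

```bash
python3 - <<'E'
from h import *
st()
E
```

```text
t 6.0 tcp [0.4175 0.025  0.1056] R [[-0.094, 0.996, -0.004], [0.996, 0.094, 0.0], [0.001, -0.004, -1.0]] q [-0.095  0.021 -0.613  0.941  0.     1.381] F [ 1.1 -0.2  0.6] M [-0.01 -0.05 -0.07] op 0.998 0.0
```

>>> {"fn": "move_arm", "kwargs": {"deltas": [{"xyz": [0,0.0095,0],"claw": -1,"spin": 0},{"xyz": [0,0,0.021],"claw": -1,"spin": 0},{"xyz": [0,0,0.021],"claw": -1,"spin": 0},{"xyz": [0,0,0.0206],"claw": -1,"spin": 0},{"xyz": [0,0,0],"claw": -1,"spin": 0},{"xyz": [0,0,0],"claw": -1,"spin": 0}]}}

```text
t: 6.5
ee_pos: [0.4315, 0.0256, 0.0452]
orientation: [2.113, 2.323, 0.002]
contact_force: [0.1, 0.0, 0.4]
opening: 1.003
gripper_force: 0.0
```

```bash
python3 - <<'E'
from h import *
s,p,T=wrist('w4')
E
```

```text
t 6.5 tcp [0.4315 0.0256 0.0452] R [[-0.094, 0.996, 0.002], [0.996, 0.094, -0.0], [-0.0, 0.002, -1.0]] q [-0.091  0.125 -0.656  0.787  0.     1.386] F [0.1 0.  0.4] M [ 0.05 -0.04  0.04] op 1.003 0.0
```

View pics/w4.png

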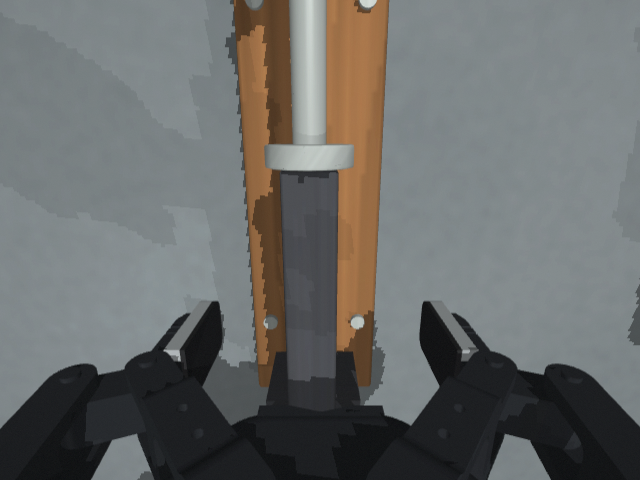

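>>> {"fn": "move_arm", "kwargs": {"deltas": [{"xyz": [0,-0.0046,0.002],"claw": -1,"spin": 0},{"xyz": [0,0,0],"claw": -1,"spin": 0},{"xyz": [0,0,0],"claw": -1,"spin": 0},{"xyz": [0,0,0],"claw": -1,"spin": 0}]}}

```text
t: 6.88
ee_pos: [0.4257, 0.0252, 0.0425]
orientation: [2.113, 2.323, 0.002]
contact_force: [0.2, -0.1, -0.1]
opening: 1.001
gripper_force: 0.0
```

>>> {"fn": "move_arm", "kwargs": {"deltas": [{"xyz": [0,0.001,0],"claw": -1,"spin": 0},{"xyz": [0,0,0],"claw": 0,"spin": 0},{"xyz": [0,0,0],"claw": 0.5,"spin": 0},{"xyz": [0,0,0],"claw": 1,"spin": 0},{"xyz": [0,0,0],"claw": 1,"spin": 0},{"xyz": [0,0,0],"claw": 1,"spin": 0},{"xyz": [0,0,0],"claw": 1,"spin": 0}], "newtons": 30}}

```text
t: 7.47
ee_pos: [0.4266, 0.0253, 0.0419]
orientation: [2.114, 2.323, 0.001]
contact_force: [1.1, -0.1, 0.6]
opening: 0.227
gripper_force: 33.5
```

```bash
python3 - <<'E'
from h import *
st()
E
```

```text
t 7.47 tcp [0.4266 0.0253 0.0419] R [[-0.094, 0.996, 0.001], [0.996, 0.094, 0.0], [-0.0, 0.001, -1.0]] q [-0.092  0.123 -0.668  0.779  0.     1.384] F [ 1.1 -0.1  0.6] M [ 0.02 -0.18 -0.15] op 0.227 33.480568528175354
```

>>> {"fn": "move_arm", "kwargs": {"deltas": [{"xyz": [0,0,0],"claw": 1,"spin": 0},{"xyz": [0,0,0],"claw": 1,"spin": 0},{"xyz": [0,0,-0.01],"claw": 1,"spin": 0},{"xyz": [0,0,-0.02],"claw": 1,"spin": 0},{"xyz": [0,0,-0.02],"claw": 1,"spin": 0},{"xyz": [0,0,-0.02],"claw": 1,"spin": 0},{"xyz": [0,0,0],"claw": 1,"spin": 0},{"xyz": [0,0,0],"claw": 1,"spin": 0}], "newtons": 110}}

```text
t: 8.13
ee_pos: [0.426, 0.0253, 0.1113]
orientation: [2.114, 2.323, -0.0]
contact_force: [-0.5, -0.4, -6.6]
opening: 0.216
gripper_force: 108.3
```

```bash
cat >> h.py <<'E'
def pinfit(s,p,T):
    Rt=R.from_rotvec(s['orientation']).as_matrix()
    C=(cloud(p,T)-s['ee_pos'])@Rt   # tool coords
    ok=p['depth']>0; x,y,z=C[...,0],C[...,1],C[...,2]
    r=ok&(abs(y)<.009)&(x>.08)&(x<.18)&(abs(z+.019)<.014)
    from scipy.optimize import least_squares
    h=C[r]; h=h[(h[:,0]<.125)|((h[:,0]>.142)&(h[:,0]<.165))]
    f=lambda a: np.hypot(h[:,1]-a[0]-a[1]*(h[:,0]-.1),h[:,2]-a[2]-a[3]*(h[:,0]-.1))-.006
    q=least_squares(f,[0,0,-.019,0],loss='soft_l1',f_scale=.0007).x
    n=ok&(abs(y)<.02)&(x>.05)&(x<.09)&(z<-.03)&(z>-.045)
    nn=ok&(abs(y)<.006)&(x>.15)&(abs(z-q[2])<.015)
    print('rod in tool: y@x=.1 %.4f slope %.4f  z %.4f slope %.4f'%tuple(q),'n',len(h),'flange x',np.round([x[n].min(),x[n].max()],4) if n.any() else '','nose',np.round(x[nn].max(),4) if nn.any() else '')
    return q
E
python3 - <<'E'
from h import *
s,p,T=wrist('w5'); pinfit(s,p,T)
d=np.load('w4.npz')
E
```

```text
t 8.13 tcp [0.426  0.0253 0.1113] R [[-0.094, 0.996, 0.0], [0.996, 0.094, -0.0], [-0.0, 0.0, -1.0]] q [-0.092  0.026 -0.594  0.95  -0.     1.384] F [-0.5 -0.4 -6.6] M [-0.17  0.02 -0.02] op 0.216 108.29828023910522
rod in tool: y@x=.1 -0.0005 slope 0.0000  z -0.0195 slope 0.0032 n 4409 flange x [0.0501 0.0723] nose
```

>>> {"fn": "move_arm", "kwargs": {"deltas": [{"xyz": [-0.01,0.014,0],"claw": 1,"spin": 0},{"xyz": [-0.0222,0.0264,0],"claw": 1,"spin": 0},{"xyz": [-0.0222,0.0264,0],"claw": 1,"spin": 0},{"xyz": [-0.0222,0.0264,0],"claw": 1,"spin": 0},{"xyz": [-0.0222,0.0264,0],"claw": 1,"spin": 0},{"xyz": [-0.0222,0.0264,0],"claw": 1,"spin": 0},{"xyz": [-0.0222,0.0264,0],"claw": 1,"spin": 0},{"xyz": [-0.0222,0.0264,0],"claw": 1,"spin": 0},{"xyz": [-0.0222,0.0264,0],"claw": 1,"spin": 0},{"xyz": [-0.0122,0.0126,0],"claw": 1,"spin": 0.6}]}}

```text
t: 9.02
ee_pos: [0.6836, -0.1535, 0.1078]
orientation: [-2.128, -2.311, 0.002]
contact_force: [1.6, 0.6, -5.5]
opening: 0.217
gripper_force: 108.6
```

>>> {"fn": "move_arm", "kwargs": {"deltas": [{"xyz": [0,0,0.02],"claw": 1,"spin": 0},{"xyz": [0,0,0.02],"claw": 1,"spin": 0},{"xyz": [0,0,0.01],"claw": 1,"spin": 0},{"xyz": [0,0,0],"claw": 1,"spin": 0},{"xyz": [0,0,0],"claw": 1,"spin": 0},{"xyz": [0,0,0],"claw": 1,"spin": 0}]}}

```text
t: 9.52
ee_pos: [0.6816, -0.151, 0.0616]
orientation: [-2.126, -2.313, 0.0]
contact_force: [-0.1, -0.4, -5.8]
opening: 0.213
gripper_force: 108.5
```

```bash
cat >> h.py <<'E'
def rel(s,q=(-.0005,0,-.0195,.0032)):
    # rod offset from trough axis at flange & nose: lateral(+ = tool y, world +x), height
    Rt=R.from_rotvec(s['orientation']).as_matrix()
    for xx in(.072,.1865):
        P=s['ee_pos']+Rt@np.array([xx,q[0]+q[1]*(xx-.1),q[2]+q[3]*(xx-.1)])
        print('x=%.3f'%xx,np.round(P,4),'lat mm',round(1e3*(P[0]-(.66204-.08215*(P[1]-.08))),2),'dz mm',round(1e3*(P[2]-.064),2))
E
python3 - <<'E'
from h import *
s,p,T=wrist('w6'); q=pinfit(s,p,T); rel(s)
C=cloud(p,T); m=(p['depth']>0)&(abs(C[...,0]-.66)<.03)&(C[...,1]>.04)&(C[...,1]<.118)&(C[...,2]<.12)&(C[...,2]>.07)
h=C[m]
from scipy.optimize import least_squares
f=lambda a: np.hypot(h[:,0]-a[0]-a[1]*(h[:,1]-.08), h[:,2]-a[2])-.02
r=least_squares(f,[.66,-.08,.064],loss='soft_l1',f_scale=.001); print('axis fit',r.x,len(h),h[:,1].min(),h[:,1].max())
E
```

```text
t 9.52 tcp [ 0.6816 -0.151   0.0616] R [[-0.084, 0.996, -0.0], [0.996, 0.084, 0.0], [0.0, -0.0, -1.0]] q [-0.31   0.522 -0.042  1.007 -0.     1.176] F [-0.1 -0.4 -5.8] M [-0.22 -0.02  0.  ] op 0.213 108.4526538848877
rod in tool: y@x=.1 -0.0005 slope 0.0019  z -0.0194 slope 0.0052 n 4408 flange x [0.0501 0.0723] nose 
x=0.072 [ 0.6751 -0.0793  0.0812] lat mm -0.05 dz mm 17.21
x=0.186 [0.6655 0.0348 0.0809] lat mm -0.29 dz mm 16.85Traceback (most recent call last):
  File "<stdin>", line 7, in <module>
    return umr_minimum(a, axis, None, out, keepdims, initial, where)
ValueError: zero-size array to reduction operation minimum which has no identity
```

View pics/w6.png

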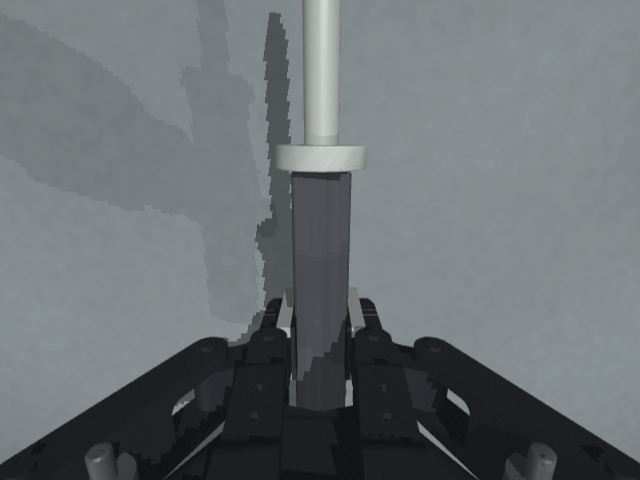

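>>> {"fn": "move_arm", "kwargs": {"deltas": [{"xyz": [0,0,0.01],"claw": 1,"spin": 0},{"xyz": [0,0,0.007],"claw": 1,"spin": 0},{"xyz": [0,0,0],"claw": 1,"spin": 0},{"xyz": [0,0,0],"claw": 1,"spin": 0}]}}

```text
t: 9.9
ee_pos: [0.6806, -0.1508, 0.0438]
orientation: [-2.125, -2.311, 0.002]
contact_force: [-0.4, -0.2, -6.2]
opening: 0.218
gripper_force: 108.6
```

```bash
python3 - <<'E'
from h import *
s=st(); rel(s)
p=read_camera('scene'); im=cv2.resize(p['color'][230:340,280:420],None,fx=5.5,fy=5.5,interpolation=cv2.INTER_CUBIC); cv2.imwrite('pics/s7.png',im[:,:,::-1])
E
```

```text
t 9.9 tcp [ 0.6806 -0.1508  0.0438] R [[-0.084, 0.996, -0.002], [0.996, 0.084, 0.001], [0.001, -0.002, -1.0]] q [-0.311  0.539 -0.057  0.977 -0.     1.176] F [-0.4 -0.2 -6.2] M [-0.18 -0.07  0.05] op 0.218 108.63419651985168
x=0.072 [ 0.6741 -0.0791  0.0634] lat mm -1.0 dz mm -0.59
x=0.186 [0.6645 0.035  0.0631] lat mm -1.23 dz mm -0.86
```

View pics/s7.png

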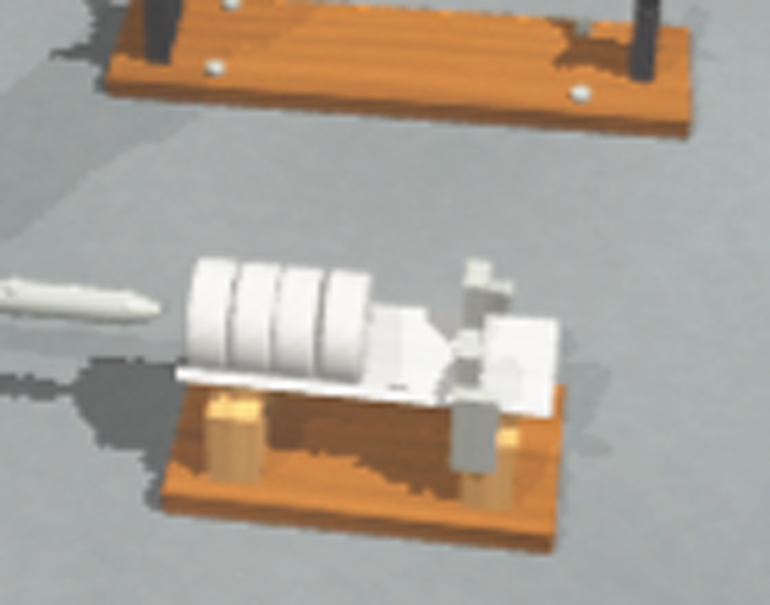

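>>> {"fn": "move_arm", "kwargs": {"deltas": [{"xyz": [0,0.0011,-0.0006],"claw": 1,"spin": 0},{"xyz": [0.002,0,0],"claw": 1,"spin": 0},{"xyz": [0.004,0,0],"claw": 1,"spin": 0},{"xyz": [0.004,0,0],"claw": 1,"spin": 0},{"xyz": [0.004,0,0],"claw": 1,"spin": 0},{"xyz": [0.004,0,0],"claw": 1,"spin": 0},{"xyz": [0.004,0,0],"claw": 1,"spin": 0},{"xyz": [0,0,0],"claw": 1,"spin": 0},{"xyz": [0,0,0],"claw": 1,"spin": 0}]}}

```text
t: 10.7
ee_pos: [0.6808, -0.1287, 0.0453]
orientation: [-2.126, -2.313, 0.0]
contact_force: [0.4, 0.1, -6.8]
opening: 0.216
gripper_force: 108.6
```

```bash
python3 - <<'E'
from h import *
s=st(); rel(s)
E
```

```text
t 10.7 tcp [ 0.6808 -0.1287  0.0453] R [[-0.084, 0.996, -0.0], [0.996, 0.084, -0.0], [-0.0, -0.0, -1.0]] q [-0.28   0.529 -0.069  0.973 -0.     1.206] F [ 0.4  0.1 -6.8] M [-0.18 -0.05  0.02] op 0.216 108.63396406173706
x=0.072 [ 0.6743 -0.057   0.0648] lat mm 0.96 dz mm 0.85
x=0.186 [0.6646 0.057  0.0645] lat mm 0.68 dz mm 0.47
```

>>> {"fn": "move_arm", "kwargs": {"deltas": [{"xyz": [0.003,-0.0008,0.0005],"claw": 1,"spin": 0},{"xyz": [0.004,0,0],"claw": 1,"spin": 0},{"xyz": [0.004,0,0],"claw": 1,"spin": 0},{"xyz": [0.004,0,0],"claw": 1,"spin": 0},{"xyz": [0.004,0,0],"claw": 1,"spin": 0},{"xyz": [0.004,0,0],"claw": 1,"spin": 0},{"xyz": [0.003,0,0],"claw": 1,"spin": 0},{"xyz": [0,0,0],"claw": 1,"spin": 0}]}}

```text
t: 11.37
ee_pos: [0.6778, -0.1024, 0.0448]
orientation: [-2.125, -2.313, -0.0]
contact_force: [-0.0, -0.0, -5.8]
opening: 0.216
gripper_force: 108.6
```

```bash
python3 - <<'E'
from h import *
s=st(); rel(s)
E
```

```text
t 11.37 tcp [ 0.6778 -0.1024  0.0448] R [[-0.085, 0.996, -0.0], [0.996, 0.085, 0.0], [0.0, -0.0, -1.0]] q [-0.244  0.519 -0.088  0.964  0.     1.242] F [-0.  -0.  -5.8] M [-0.26  0.01 -0.02] op 0.216 108.63388895988464
x=0.072 [ 0.6712 -0.0307  0.0644] lat mm 0.05 dz mm 0.39
x=0.186 [0.6615 0.0834 0.0641] lat mm -0.26 dz mm 0.08
```

>>> {"fn": "move_arm", "kwargs": {"deltas": [{"xyz": [0.004,0,0],"claw": 1,"spin": 0},{"xyz": [0.004,0,0],"claw": 1,"spin": 0},{"xyz": [0.004,0,0],"claw": 1,"spin": 0},{"xyz": [0.004,0,0],"claw": 1,"spin": 0},{"xyz": [0.003,0,0],"claw": 1,"spin": 0},{"xyz": [0.003,0,0],"claw": 1,"spin": 0},{"xyz": [0.003,0,0],"claw": 1,"spin": 0}]}}

```text
t: 11.95
ee_pos: [0.6759, -0.0784, 0.0448]
orientation: [2.126, 2.312, -0.001]
contact_force: [0.3, -0.6, -6.7]
opening: 0.213
gripper_force: 108.6
```

```bash
python3 - <<'E'
from h import *
s=st(); rel(s)
E
```

```text
t 11.95 tcp [ 0.6759 -0.0784  0.0448] R [[-0.084, 0.996, 0.0], [0.996, 0.084, -0.001], [-0.001, -0.0, -1.0]] q [-2.100e-01  5.100e-01 -1.020e-01  9.590e-01 -1.000e-03  1.277e+00] F [ 0.3 -0.6 -6.7] M [-0.4   0.01  0.01] op 0.213 108.6348831653595
x=0.072 [ 0.6694 -0.0067  0.0644] lat mm 0.2 dz mm 0.38
x=0.186 [0.6598 0.1074 0.0639] lat mm -0.01 dz mm -0.08
```

>>> {"fn": "move_arm", "kwargs": {"deltas": [{"xyz": [0.003,0,0],"claw": 1,"spin": 0},{"xyz": [0.003,0,0],"claw": 1,"spin": 0},{"xyz": [0.003,0,0],"claw": 1,"spin": 0},{"xyz": [0.003,0,0],"claw": 1,"spin": 0},{"xyz": [0.003,0,0],"claw": 1,"spin": 0},{"xyz": [0.002,0,0],"claw": 1,"spin": 0}]}}

```text
t: 12.45
ee_pos: [0.6745, -0.0611, 0.0448]
orientation: [2.126, 2.313, 0.0]
contact_force: [0.8, -1.3, -6.8]
opening: 0.216
gripper_force: 108.6
```

```bash
python3 - <<'E'
from h import *
s=st(); rel(s)
E
```

```text
t 12.45 tcp [ 0.6745 -0.0611  0.0448] R [[-0.084, 0.996, 0.0], [0.996, 0.084, 0.0], [0.0, 0.0, -1.0]] q [-0.186  0.506 -0.11   0.955  0.     1.301] F [ 0.8 -1.3 -6.8] M [-0.41 -0.06  0.01] op 0.216 108.63283038139343
x=0.072 [0.6679 0.0106 0.0644] lat mm 0.2 dz mm 0.43
x=0.186 [0.6583 0.1247 0.0641] lat mm -0.02 dz mm 0.08
```

Pushing the row with 1–2 N. Small steps to the stop.

>>> {"fn": "move_arm", "kwargs": {"deltas": [{"xyz": [0.002,0,0],"claw": 1,"spin": 0},{"xyz": [0.0015,0,0],"claw": 1,"spin": 0},{"xyz": [0.0015,0,0],"claw": 1,"spin": 0},{"xyz": [0.001,0,0],"claw": 1,"spin": 0}]}}

```text
t: 12.78
ee_pos: [0.674, -0.0554, 0.0448]
orientation: [2.126, 2.312, 0.0]
contact_force: [0.4, -1.2, -6.1]
opening: 0.217
gripper_force: 108.6
```

>>> {"fn": "move_arm", "kwargs": {"deltas": [{"xyz": [0.001,0,0],"claw": 1,"spin": 0},{"xyz": [0.001,0,0],"claw": 1,"spin": 0}]}}

```text
t: 12.95
ee_pos: [0.6738, -0.0535, 0.0448]
orientation: [2.126, 2.312, 0.0]
contact_force: [-0.0, -1.1, -6.2]
opening: 0.214
gripper_force: 108.6
```

>>> {"fn": "move_arm", "kwargs": {"deltas": [{"xyz": [0.001,0,0],"claw": 1,"spin": 0},{"xyz": [0.001,0,0],"claw": 1,"spin": 0}]}}

```text
t: 13.12
ee_pos: [0.6737, -0.0515, 0.0448]
orientation: [2.126, 2.312, 0.0]
contact_force: [-0.1, -1.4, -6.6]
opening: 0.221
gripper_force: 108.6
```

>>> {"fn": "move_arm", "kwargs": {"deltas": [{"xyz": [0.001,0,0],"claw": 1,"spin": 0},{"xyz": [0.001,0,0],"claw": 1,"spin": 0}]}}

```text
t: 13.28
ee_pos: [0.6735, -0.0494, 0.0448]
orientation: [2.126, 2.312, 0.0]
contact_force: [0.0, -1.2, -6.1]
opening: 0.217
gripper_force: 108.6
```

>>> {"fn": "move_arm", "kwargs": {"deltas": [{"xyz": [0.001,0,0],"claw": 1,"spin": 0},{"xyz": [0.001,0,0],"claw": 1,"spin": 0}]}}

```text
t: 13.45
ee_pos: [0.6733, -0.0478, 0.0449]
orientation: [2.126, 2.312, -0.001]
contact_force: [0.4, -1.1, -7.3]
opening: 0.216
gripper_force: 108.6
```

>>> {"fn": "move_arm", "kwargs": {"deltas": [{"xyz": [0.001,0,0],"claw": 1,"spin": 0},{"xyz": [0.001,0,0],"claw": 1,"spin": 0}]}}

```text
t: 13.62
ee_pos: [0.6731, -0.0458, 0.0449]
orientation: [2.126, 2.312, -0.001]
contact_force: [1.3, -2.5, -6.3]
opening: 0.218
gripper_force: 108.6
```

```bash
python3 - <<'E'
from h import *
s=st(); rel(s)
E
```

```text
t 13.62 tcp [ 0.6731 -0.0458  0.0449] R [[-0.083, 0.997, 0.0], [0.997, 0.083, -0.001], [-0.001, -0.0, -1.0]] q [-1.630e-01  5.020e-01 -1.160e-01  9.530e-01 -1.000e-03  1.324e+00] F [ 1.3 -2.5 -6.3] M [-0.57 -0.06 -0.  ] op 0.218 108.63450407981873
x=0.072 [0.6666 0.0259 0.0644] lat mm 0.12 dz mm 0.42
x=0.186 [0.657 0.14  0.064] lat mm -0.07 dz mm -0.02
```

>>> {"fn": "move_arm", "kwargs": {"deltas": [{"xyz": [0.001,0,0],"claw": 1,"spin": 0},{"xyz": [0.001,0,0],"claw": 1,"spin": 0}]}}

```text
t: 13.78
ee_pos: [0.6729, -0.0434, 0.0448]
orientation: [-2.126, -2.312, -0.0]
contact_force: [1.2, -1.4, -6.4]
opening: 0.217
gripper_force: 108.6
```

>>> {"fn": "move_arm", "kwargs": {"deltas": [{"xyz": [0.001,0,0],"claw": 1,"spin": 0},{"xyz": [0.0005,0,0],"claw": 1,"spin": 0}]}}

```text
t: 13.95
ee_pos: [0.6727, -0.0416, 0.0447]
orientation: [-2.126, -2.312, -0.0]
contact_force: [0.8, -2.1, -5.5]
opening: 0.217
gripper_force: 108.6
```

>>> {"fn": "move_arm", "kwargs": {"deltas": [{"xyz": [0.001,0,0],"claw": 1,"spin": 0},{"xyz": [0.0005,0,0],"claw": 1,"spin": 0}]}}

```text
t: 14.12
ee_pos: [0.6725, -0.0402, 0.0447]
orientation: [-2.126, -2.313, -0.0]
contact_force: [-0.3, -1.1, -6.4]
opening: 0.215
gripper_force: 108.6
```

```bash
cat >> h.py <<'E'
def row(cam='scene'):
    p=read_camera(cam); C=cloud(p,np.linalg.inv(p['camera_from_world']))
    m=(p['depth']>0)&(abs(C[...,0]-.66)<.03)&(C[...,2]>.066)&(C[...,2]<.09)&(C[...,1]>.03)&(C[...,1]<.19)
    q=C[m]; hh=np.histogram(q[:,1],np.arange(.03,.19,.004)); zz=[(round(a,3),n,round(q[(q[:,1]>=a)&(q[:,1]<a+.004)][:,2].max(),3)) for a,n in zip(hh[1],hh[0]) if n]
    print(cam,zz); return p
E
python3 - <<'E'
from h import *
p=row(); row('top')
tips(p,['spacer1_c','spacer2_c','spacer3_c','spacer4_c','pin'])
E
```

```text
scene [(np.float64(0.03), np.int64(27), np.float64(0.077)), (np.float64(0.034), np.int64(5), np.float64(0.068)), (np.float64(0.038), np.int64(4), np.float64(0.069)), (np.float64(0.042), np.int64(3), np.float64(0.07)), (np.float64(0.046), np.int64(5), np.float64(0.07)), (np.float64(0.05), np.int64(4), np.float64(0.069)), (np.float64(0.054), np.int64(3), np.float64(0.066)), (np.float64(0.058), np.int64(4), np.float64(0.068)), (np.float64(0.062), np.int64(4), np.float64(0.069)), (np.float64(0.066), np.int64(4), np.float64(0.068)), (np.float64(0.07), np.int64(6), np.float64(0.07)), (np.float64(0.074), np.int64(4), np.float64(0.067)), (np.float64(0.078), np.int64(3), np.float64(0.068)), (np.float64(0.082), np.int64(4), np.float64(0.079)), (np.float64(0.086), np.int64(26), np.float64(0.081)), (np.float64(0.09), np.int64(33), np.float64(0.082)), (np.float64(0.094), np.int64(32), np.float64(0.083)), (np.float64(0.098), np.int64(31), np.float64(0.082)), (np.float64(0.102), np.int64(30), np.float64(0.082)), (np.float64(0.106), np.int64(32), np.float64(0.082)), (np.float64(0.11), np.int64(34), 
[... 1815 characters left out ...]
, np.float64(0.088)), (np.float64(0.126), np.int64(28), np.float64(0.086)), (np.float64(0.13), np.int64(32), np.float64(0.088)), (np.float64(0.134), np.int64(22), np.float64(0.086)), (np.float64(0.138), np.int64(30), np.float64(0.087)), (np.float64(0.142), np.int64(28), np.float64(0.083)), (np.float64(0.146), np.int64(15), np.float64(0.082)), (np.float64(0.15), np.int64(1), np.float64(0.069)), (np.float64(0.154), np.int64(1), np.float64(0.067))]
spacer1_c [([0.6557, 0.0941, 0.0668], 0.71)]
spacer2_c [([0.6603, 0.1358, 0.0659], 0.6), ([0.6627, 0.1074, 0.0644], 0.44)]
spacer3_c [([0.6565, 0.1252, 0.0631], 0.63)]
spacer4_c [([0.659, 0.1362, 0.0652], 0.52)]
pin [([0.6659, 0.0385, 0.0647], 0.75)]
```

>>> {"fn": "move_arm", "kwargs": {"deltas": [{"xyz": [0.002,0,0],"claw": 1,"spin": 0},{"xyz": [0.002,0,0],"claw": 1,"spin": 0},{"xyz": [0.002,0,0],"claw": 1,"spin": 0},{"xyz": [0.002,0,0],"claw": 1,"spin": 0},{"xyz": [0.002,0,0],"claw": 1,"spin": 0}]}}

```text
t: 14.88
ee_pos: [0.672, -0.0308, 0.0449]
orientation: [2.126, 2.312, -0.001]
contact_force: [0.8, -2.6, -5.3]
opening: 0.216
gripper_force: 108.6
```

```bash
python3 - <<'E'
from h import *
s=st(); rel(s)
E
```

```text
t 14.88 tcp [ 0.672  -0.0308  0.0449] R [[-0.083, 0.997, 0.0], [0.997, 0.083, -0.001], [-0.001, 0.0, -1.0]] q [-1.420e-01  4.980e-01 -1.210e-01  9.510e-01 -1.000e-03  1.346e+00] F [ 0.8 -2.6 -5.3] M [-0.78 -0.02 -0.01] op 0.216 108.63360285758972
x=0.072 [0.6655 0.0409 0.0644] lat mm 0.25 dz mm 0.45
x=0.186 [0.656 0.155 0.064] lat mm 0.07 dz mm -0.02
```

>>> {"fn": "move_arm", "kwargs": {"deltas": [{"xyz": [0.002,0,0],"claw": 1,"spin": 0},{"xyz": [0.002,0,0],"claw": 1,"spin": 0},{"xyz": [0.002,0,0],"claw": 1,"spin": 0},{"xyz": [0.002,0,0],"claw": 1,"spin": 0},{"xyz": [0.002,0,0],"claw": 1,"spin": 0}]}}

```text
t: 15.3
ee_pos: [0.6709, -0.0202, 0.0448]
orientation: [-2.126, -2.312, -0.0]
contact_force: [0.5, -1.6, -6.2]
opening: 0.214
gripper_force: 108.6
```

>>> {"fn": "move_arm", "kwargs": {"deltas": [{"xyz": [0.002,0,0],"claw": 1,"spin": 0},{"xyz": [0.002,0,0],"claw": 1,"spin": 0},{"xyz": [0.002,0,0],"claw": 1,"spin": 0},{"xyz": [0.002,0,0],"claw": 1,"spin": 0},{"xyz": [0.002,0,0],"claw": 1,"spin": 0}]}}

```text
t: 15.72
ee_pos: [0.6701, -0.0104, 0.0448]
orientation: [-2.126, -2.313, -0.0]
contact_force: [0.3, -1.8, -5.9]
opening: 0.219
gripper_force: 108.6
```

```bash
python3 - <<'E'
from h import *
s=st(); rel(s)
E
```

```text
t 15.72 tcp [ 0.6701 -0.0104  0.0448] R [[-0.084, 0.996, -0.0], [0.996, 0.084, 0.0], [0.0, -0.0, -1.0]] q [-0.112  0.495 -0.127  0.949  0.     1.375] F [ 0.3 -1.8 -5.9] M [-0.66 -0.08  0.02] op 0.219 108.63349199295044
x=0.072 [0.6636 0.0613 0.0644] lat mm 0.03 dz mm 0.39
x=0.186 [0.654  0.1754 0.064 ] lat mm -0.19 dz mm 0.03
```

>>> {"fn": "move_arm", "kwargs": {"deltas": [{"xyz": [0.002,0,0],"claw": 1,"spin": 0},{"xyz": [0.002,0,0],"claw": 1,"spin": 0},{"xyz": [0.002,0,0],"claw": 1,"spin": 0},{"xyz": [0.002,0,0],"claw": 1,"spin": 0},{"xyz": [0.002,0,0],"claw": 1,"spin": 0},{"xyz": [0.002,0,0],"claw": 1,"spin": 0},{"xyz": [0.002,0,0],"claw": 1,"spin": 0},{"xyz": [0.001,0,0],"claw": 1,"spin": 0}]}}

```text
t: 16.38
ee_pos: [0.6689, 0.0048, 0.0448]
orientation: [-2.126, -2.312, -0.001]
contact_force: [0.4, -2.3, -6.0]
opening: 0.209
gripper_force: 108.6
```

```bash
python3 - <<'E'
from h import *
s=st(); rel(s); row()
E
```

```text
t 16.38 tcp [0.6689 0.0048 0.0448] R [[-0.084, 0.996, -0.0], [0.996, 0.084, 0.001], [0.001, 0.0, -1.0]] q [-9.000e-02  4.930e-01 -1.300e-01  9.470e-01  1.000e-03  1.397e+00] F [ 0.4 -2.3 -6. ] M [-0.55 -0.04 -0.  ] op 0.209 108.63171815872192
x=0.072 [0.6623 0.0765 0.0644] lat mm -0.01 dz mm 0.44
x=0.186 [0.6527 0.1906 0.0642] lat mm -0.25 dz mm 0.15
scene [(np.float64(0.03), np.int64(20), np.float64(0.074)), (np.float64(0.034), np.int64(14), np.float64(0.072)), (np.float64(0.038), np.int64(18), np.float64(0.074)), (np.float64(0.042), np.int64(18), np.float64(0.073)), (np.float64(0.046), np.int64(18), np.float64(0.074)), (np.float64(0.05), np.int64(17), np.float64(0.072)), (np.float64(0.054), np.int64(18), np.float64(0.074)), (np.float64(0.058), np.int64(18), np.float64(0.072)), (np.float64(0.062), np.int64(18), np.float64(0.072)), (np.float64(0.066), np.int64(12), np.float64(0.077)), (np.float64(0.07), np.int64(23), np.float64(0.078)), (np.float64(0.074), np.int64(29), np.float64(0.077)), (np.float64(0.078), np.int64(3), np.float64(0.068)), (np.float64(0.082), np.int64(4), np.float6
[... 594 characters left out ...]
0.081)), (np.float64(0.13), np.int64(33), np.float64(0.082)), (np.float64(0.134), np.int64(34), np.float64(0.081)), (np.float64(0.138), np.int64(42), np.float64(0.081)), (np.float64(0.142), np.int64(34), np.float64(0.077)), (np.float64(0.146), np.int64(34), np.float64(0.078)), (np.float64(0.15), np.int64(10), np.float64(0.076)), (np.float64(0.154), np.int64(2), np.float64(0.066)), (np.float64(0.158), np.int64(2), np.float64(0.068)), (np.float64(0.162), np.int64(3), np.float64(0.068)), (np.float64(0.166), np.int64(6), np.float64(0.068)), (np.float64(0.17), np.int64(3), np.float64(0.067)), (np.float64(0.174), np.int64(7), np.float64(0.068)), (np.float64(0.178), np.int64(4), np.float64(0.067))]
```

>>> {"fn": "move_arm", "kwargs": {"deltas": [{"xyz": [0.0015,0,0],"claw": 1,"spin": 0},{"xyz": [0.0015,0,0],"claw": 1,"spin": 0},{"xyz": [0.0015,0,0],"claw": 1,"spin": 0},{"xyz": [0.001,0,0],"claw": 1,"spin": 0}]}}

```text
t: 16.77
ee_pos: [0.6682, 0.0106, 0.0447]
orientation: [-2.125, -2.312, -0.001]
contact_force: [-0.1, 0.2, -6.6]
opening: 0.214
gripper_force: 108.6
```

>>> {"fn": "move_arm", "kwargs": {"deltas": [{"xyz": [0.0005,0,0],"claw": 1,"spin": 0},{"xyz": [0.0005,0,0],"claw": 1,"spin": 0}]}}

```text
t: 16.93
ee_pos: [0.6683, 0.0112, 0.0447]
orientation: [-2.126, -2.313, -0.0]
contact_force: [0.1, -0.1, -5.4]
opening: 0.214
gripper_force: 108.6
```

>>> {"fn": "move_arm", "kwargs": {"deltas": [{"xyz": [0.0005,0,0],"claw": 1,"spin": 0},{"xyz": [0.0005,0,0],"claw": 1,"spin": 0}]}}

```text
t: 17.1
ee_pos: [0.6683, 0.0119, 0.0448]
orientation: [-2.126, -2.313, -0.0]
contact_force: [-0.3, 0.3, -6.7]
opening: 0.219
gripper_force: 108.6
```

Balls have snapped out (force dropped to 0). Now press in small steps.

>>> {"fn": "move_arm", "kwargs": {"deltas": [{"xyz": [0.0005,0,0],"claw": 1,"spin": 0}]}}

```text
t: 17.18
ee_pos: [0.6682, 0.0123, 0.0448]
orientation: [-2.126, -2.312, -0.0]
contact_force: [0.2, -0.2, -5.2]
opening: 0.213
gripper_force: 108.6
```

>>> {"fn": "move_arm", "kwargs": {"deltas": [{"xyz": [0.0005,0,0],"claw": 1,"spin": 0}]}}

```text
t: 17.27
ee_pos: [0.6682, 0.0128, 0.0448]
orientation: [-2.126, -2.312, -0.0]
contact_force: [-0.0, -0.1, -6.5]
opening: 0.214
gripper_force: 108.6
```

>>> {"fn": "move_arm", "kwargs": {"deltas": [{"xyz": [0.0003,0,0],"claw": 1,"spin": 0}]}}

```text
t: 17.35
ee_pos: [0.6682, 0.0131, 0.0448]
orientation: [-2.126, -2.313, -0.0]
contact_force: [-0.0, 0.1, -5.5]
opening: 0.214
gripper_force: 108.6
```

>>> {"fn": "move_arm", "kwargs": {"deltas": [{"xyz": [0.0003,0,0],"claw": 1,"spin": 0}]}}

```text
t: 17.43
ee_pos: [0.6682, 0.0134, 0.0448]
orientation: [-2.126, -2.313, -0.0]
contact_force: [0.5, -0.1, -6.3]
opening: 0.213
gripper_force: 108.6
```

>>> {"fn": "move_arm", "kwargs": {"deltas": [{"xyz": [0.0003,0,0],"claw": 1,"spin": 0}]}}

```text
t: 17.52
ee_pos: [0.6681, 0.0136, 0.0448]
orientation: [2.126, 2.312, -0.0]
contact_force: [0.4, -1.0, -5.9]
opening: 0.214
gripper_force: 108.6
```

>>> {"fn": "move_arm", "kwargs": {"deltas": [{"xyz": [0.0003,0,0],"claw": 1,"spin": 0}]}}

```text
t: 17.6
ee_pos: [0.6681, 0.0136, 0.0448]
orientation: [2.126, 2.312, -0.001]
contact_force: [0.8, -1.7, -6.7]
opening: 0.213
gripper_force: 108.6
```

>>> {"fn": "move_arm", "kwargs": {"deltas": [{"xyz": [0.0003,0,0],"claw": 1,"spin": 0}]}}

```text
t: 17.68
ee_pos: [0.6681, 0.0136, 0.0449]
orientation: [2.126, 2.311, -0.002]
contact_force: [-0.7, -2.4, -6.4]
opening: 0.217
gripper_force: 108.6
```

>>> {"fn": "move_arm", "kwargs": {"deltas": [{"xyz": [0.0003,0,0],"claw": 1,"spin": 0}]}}

```text
t: 17.77
ee_pos: [0.6681, 0.0136, 0.0449]
orientation: [2.126, 2.311, -0.002]
contact_force: [-0.0, -4.7, -5.9]
opening: 0.218
gripper_force: 108.6
```

>>> {"fn": "move_arm", "kwargs": {"deltas": [{"xyz": [0.0005,0,0],"claw": 1,"spin": 0},{"xyz": [0.0004,0,0],"claw": 1,"spin": 0}]}}

```text
t: 17.93
ee_pos: [0.6681, 0.0136, 0.045]
orientation: [2.126, 2.309, -0.004]
contact_force: [0.7, -7.4, -5.0]
opening: 0.217
gripper_force: 108.6
```

>>> {"fn": "move_arm", "kwargs": {"deltas": [{"xyz": [0.0004,0,0],"claw": 1,"spin": 0}]}}

```text
t: 18.02
ee_pos: [0.6681, 0.0136, 0.045]
orientation: [2.126, 2.309, -0.005]
contact_force: [-0.6, -9.4, -5.8]
opening: 0.218
gripper_force: 108.6
```

>>> {"fn": "move_arm", "kwargs": {"deltas": [{"xyz": [0.0003,0,0],"claw": 1,"spin": 0}]}}

```text
t: 18.1
ee_pos: [0.6681, 0.0136, 0.045]
orientation: [2.125, 2.308, -0.006]
contact_force: [0.1, -9.2, -5.8]
opening: 0.213
gripper_force: 108.6
```

```bash
python3 - <<'E'
from h import *
s=st(); rel(s)
E
```

```text
t 18.1 tcp [0.6681 0.0136 0.045 ] R [[-0.082, 0.997, 0.0], [0.997, 0.082, -0.005], [-0.005, -0.0, -1.0]] q [-0.074  0.492 -0.132  0.947 -0.005  1.414] F [ 0.1 -9.2 -5.8] M [-1.71 -0.02  0.05] op 0.213 108.59329104423523
x=0.072 [0.6617 0.0854 0.0643] lat mm 0.08 dz mm 0.26
x=0.186 [0.6522 0.1995 0.0633] lat mm 0.02 dz mm -0.72
```

>>> {"fn": "move_arm", "kwargs": {"deltas": [{"xyz": [0,0,0],"claw": 1,"spin": 0},{"xyz": [0,0,0],"claw": 1,"spin": 0},{"xyz": [0,0,0],"claw": 1,"spin": 0}]}}

```text
t: 18.35
ee_pos: [0.6681, 0.0136, 0.045]
orientation: [2.126, 2.308, -0.005]
contact_force: [0.2, -6.7, -6.0]
opening: 0.218
gripper_force: 108.6
```

>>> {"fn": "move_arm", "kwargs": {"deltas": [{"xyz": [-0.001,0,0],"claw": 1,"spin": 0},{"xyz": [-0.001,0,0],"claw": 1,"spin": 0},{"xyz": [-0.0012,0,0],"claw": 1,"spin": 0},{"xyz": [0,0,0],"claw": 1,"spin": 0}]}}

```text
t: 18.68
ee_pos: [0.6681, 0.0136, 0.0447]
orientation: [-2.125, -2.312, -0.002]
contact_force: [-0.4, 0.1, -7.4]
opening: 0.216
gripper_force: 108.6
```

```bash
python3 - <<'E'
from h import *
s=st(); rel(s)
p=read_camera('scene'); im=cv2.resize(p['color'][230:340,280:420],None,fx=5.5,fy=5.5,interpolation=cv2.INTER_CUBIC); cv2.imwrite('pics/s8.png',im[:,:,::-1])
E
```

```text
t 18.68 tcp [0.6681 0.0136 0.0447] R [[-0.084, 0.996, -0.0], [0.996, 0.084, 0.002], [0.002, 0.0, -1.0]] q [-0.077  0.492 -0.132  0.947  0.002  1.41 ] F [-0.4  0.1 -7.4] M [-0.15 -0.06  0.01] op 0.216 108.58788013458252
x=0.072 [0.6616 0.0853 0.0644] lat mm -0.02 dz mm 0.44
x=0.186 [0.652  0.1994 0.0643] lat mm -0.26 dz mm 0.26
```

View pics/s8.png

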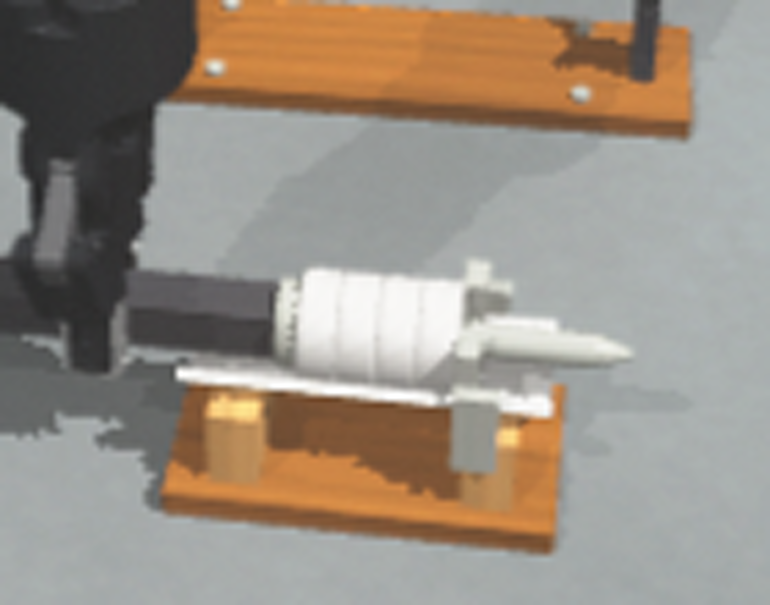

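>>> {"fn": "move_arm", "kwargs": {"deltas": [{"xyz": [0.001,0,0],"claw": 1,"spin": 0},{"xyz": [0.001,0,0],"claw": 1,"spin": 0},{"xyz": [0.001,0,0],"claw": 1,"spin": 0}]}}

```text
t: 18.98
ee_pos: [0.6681, 0.0136, 0.0451]
orientation: [2.125, 2.309, -0.007]
contact_force: [0.2, -10.3, -4.9]
opening: 0.214
gripper_force: 108.6
```

>>> {"fn": "move_arm", "kwargs": {"deltas": [{"xyz": [0.0005,0,0],"claw": 1,"spin": 0},{"xyz": [0,0,0],"claw": 1,"spin": 0}]}}

```text
t: 19.15
ee_pos: [0.6681, 0.0136, 0.0452]
orientation: [2.125, 2.308, -0.007]
contact_force: [-0.8, -9.5, -5.5]
opening: 0.215
gripper_force: 108.6
```

>>> {"fn": "move_arm", "kwargs": {"deltas": [{"xyz": [0.0004,0,0],"claw": 1,"spin": 0},{"xyz": [0,0,0],"claw": 1,"spin": 0}]}}

```text
t: 19.32
ee_pos: [0.6681, 0.0136, 0.0452]
orientation: [2.125, 2.307, -0.008]
contact_force: [-0.5, -9.9, -6.0]
opening: 0.217
gripper_force: 108.7
```

```bash
python3 - <<'E'
from h import *
s=st(); rel(s)
E
```

```text
t 19.32 tcp [0.6681 0.0136 0.0452] R [[-0.082, 0.997, 0.0], [0.997, 0.082, -0.007], [-0.007, -0.0, -1.0]] q [-0.073  0.491 -0.132  0.946 -0.007  1.415] F [-0.5 -9.9 -6. ] M [-2.01  0.07  0.08] op 0.217 108.65065097808838
x=0.072 [0.6617 0.0854 0.0643] lat mm 0.13 dz mm 0.28
x=0.186 [0.6523 0.1995 0.0631] lat mm 0.1 dz mm -0.9
```

Pressed at ~10 N. Relieve, then lift.

>>> {"fn": "move_arm", "kwargs": {"deltas": [{"xyz": [-0.0015,0,0],"claw": 1,"spin": 0},{"xyz": [-0.0015,0,0],"claw": 1,"spin": 0},{"xyz": [-0.0012,0,0],"claw": 1,"spin": 0},{"xyz": [0,0,0],"claw": 1,"spin": 0},{"xyz": [0,0,-0.003],"claw": 1,"spin": 0},{"xyz": [0,0,-0.004],"claw": 1,"spin": 0},{"xyz": [0,0,-0.005],"claw": 1,"spin": 0}]}}

```text
t: 19.9
ee_pos: [0.6675, 0.0131, 0.0565]
orientation: [-2.125, -2.312, 0.001]
contact_force: [-0.3, -0.9, -7.9]
opening: 0.213
gripper_force: 108.5
```

>>> {"fn": "move_arm", "kwargs": {"deltas": [{"xyz": [0,0,-0.008],"claw": 1,"spin": 0},{"xyz": [0,0,-0.01],"claw": 1,"spin": 0},{"xyz": [0,0,-0.01],"claw": 1,"spin": 0},{"xyz": [0,0,-0.01],"claw": 1,"spin": 0},{"xyz": [0,0,-0.01],"claw": 1,"spin": 0},{"xyz": [0,0,-0.006],"claw": 1,"spin": 0},{"xyz": [0,0,-0.003],"claw": 1,"spin": 0},{"xyz": [0,0,0],"claw": 1,"spin": 0},{"xyz": [0,0,0],"claw": 1,"spin": 0},{"xyz": [0,0,0],"claw": 1,"spin": 0}]}}

```text
t: 20.73
ee_pos: [0.6675, 0.0127, 0.113]
orientation: [-2.126, -2.312, 0.002]
contact_force: [0.5, -0.3, -8.0]
opening: 0.215
gripper_force: 108.5
```

```bash
python3 - <<'E'
from h import *
s,p,T=wrist('w9'); pinfit(s,p,T)
p=read_camera('scene'); tips(p,['spacer1_c','spacer2_c','spacer3_c','spacer4_c','pin'])
im=cv2.resize(p['color'][200:320,280:420],None,fx=5,fy=5); cv2.imwrite('pics/s9.png',im[:,:,::-1])
E
```

```text
t 20.73 tcp [0.6675 0.0127 0.113 ] R [[-0.084, 0.996, -0.002], [0.996, 0.084, 0.0], [0.0, -0.002, -1.0]] q [-0.078  0.429 -0.07   1.073 -0.     1.409] F [ 0.5 -0.3 -8. ] M [-0.38 -0.06 -0.02] op 0.215 108.48755121231079
rod in tool: y@x=.1 0.0000 slope 0.0000  z -0.0190 slope 0.0000 n 0 flange x [0.0501 0.09  ] nose 
spacer1_c [([0.659, 0.0905, 0.1322], 0.49)]
spacer2_c [([0.66, 0.1067, 0.1349], 0.53)]
spacer3_c [([0.6561, 0.1222, 0.1288], 0.59)]
spacer4_c [([0.6555, 0.135, 0.1332], 0.65), ([0.6653, 0.1108, -0.0021], 0.53)]
pin [([0.6633, 0.0903, 0.1314], 0.88)]
```

View pics/s9.png

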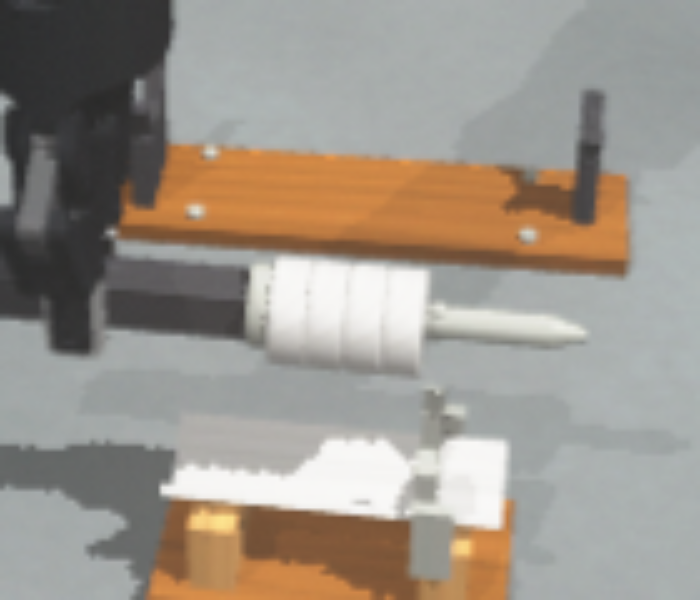

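>>> {"fn": "move_arm", "kwargs": {"deltas": [{"xyz": [0.002,-0.0137,0],"claw": 1,"spin": 0},{"xyz": [0.004,-0.025,0],"claw": 1,"spin": 0},{"xyz": [0.005,-0.035,0],"claw": 1,"spin": 0},{"xyz": [0.005,-0.035,0],"claw": 1,"spin": 0},{"xyz": [0.005,-0.035,0],"claw": 1,"spin": 0},{"xyz": [0.005,-0.035,0],"claw": 1,"spin": 0},{"xyz": [0.004,-0.03,0],"claw": 1,"spin": 0},{"xyz": [0.0024,-0.02,0],"claw": 1,"spin": 0},{"xyz": [0.002,-0.01,0],"claw": 1,"spin": 0},{"xyz": [0,0,0],"claw": 1,"spin": -0.6}]}}

```text
t: 21.92
ee_pos: [0.4243, 0.0274, 0.1135]
orientation: [-2.112, -2.323, 0.002]
contact_force: [0.1, 0.8, -8.0]
opening: 0.217
gripper_force: 108.7
```

>>> {"fn": "move_arm", "kwargs": {"deltas": [{"xyz": [0,0,0.015],"claw": 1,"spin": 0},{"xyz": [0,0,0.015],"claw": 1,"spin": 0},{"xyz": [0,0,0.005],"claw": 1,"spin": 0},{"xyz": [0,0,0],"claw": 1,"spin": 0},{"xyz": [0,0,0],"claw": 1,"spin": 0}]}}

```text
t: 22.33
ee_pos: [0.4285, 0.0269, 0.0791]
orientation: [2.114, 2.324, 0.001]
contact_force: [0.2, 4.6, -8.2]
opening: 0.211
gripper_force: 111.5
```

```bash
python3 - <<'E'
from h import *
s,p,T=wrist('w10')
Rt=R.from_rotvec(s['orientation']).as_matrix(); C=(cloud(p,T)-s['ee_pos'])@Rt
m=(p['depth']>0)&(abs(C[...,1])<.006)&(C[...,0]>.0)&(C[...,0]<.058)&(C[...,2]<-.022)&(C[...,2]>-.036)
print('shank top z(tool) fit',np.polyfit(C[m][:,0],C[m][:,2],1),m.sum(),C[m][:,0].min())
m2=(p['depth']>0)&(abs(C[...,1])<.006)&(C[...,0]>.05)&(C[...,0]<.13)
q=C[m2]
for a in np.arange(.05,.13,.004):
    k=q[abs(q[:,0]-a)<.002]
    if len(k): print(round(a,3),round(k[:,2].min(),4),end='; ')
m=(p['depth']>0)&(abs(C[...,2]+.024)<.006)&(abs(C[...,1])<.013)&(C[...,0]>.01)&(C[...,0]<.06)
print('lat',C[m][:,1].min(),C[m][:,1].max())
E
```

```text
t 22.33 tcp [0.4285 0.0269 0.0791] R [[-0.094, 0.996, 0.001], [0.996, 0.094, 0.0], [0.0, 0.001, -1.0]] q [-0.088  0.072 -0.626  0.872  0.     1.388] F [ 0.2  4.6 -8.2] M [-0.27  0.11 -0.04] op 0.211 111.50838017463684
shank top z(tool) fit [ 0.00657652 -0.02980533] 5158 1.52030207196536e-06
0.05 -0.0305; 0.054 -0.0315; 0.058 -0.0314; 0.062 -0.0311; 0.066 -0.0368; 0.07 -0.0366; 0.074 -0.0394; 0.078 -0.0401; 0.082 -0.0397; 0.086 -0.0398; 0.09 -0.0401; 0.094 -0.0396; 0.098 -0.0393; 0.102 -0.0395; 0.106 -0.0391; 0.11 -0.0391; lat -0.012940305548850378 0.012975084619940751
```

>>> {"fn": "move_arm", "kwargs": {"deltas": [{"xyz": [0,-0.0018,0],"claw": 1,"spin": 0},{"xyz": [0,0,0.008],"claw": 1,"spin": 0},{"xyz": [0,0,0.008],"claw": 1,"spin": 0},{"xyz": [0,0,0.004],"claw": 1,"spin": 0},{"xyz": [0,0,0],"claw": 1,"spin": 0}]}}

```text
t: 22.8
ee_pos: [0.424, 0.027, 0.0573]
orientation: [-2.112, -2.322, 0.003]
contact_force: [-1.4, 1.4, -8.8]
opening: 0.216
gripper_force: 112.0
```

```bash
python3 - <<'E'
from h import *
st()
E
```

```text
t 22.8 tcp [0.424  0.027  0.0573] R [[-0.094, 0.996, -0.003], [0.996, 0.094, 0.0], [0.001, -0.003, -1.0]] q [-0.089  0.098 -0.655  0.821  0.     1.387] F [-1.4  1.4 -8.8] M [0.14 0.24 0.04] op 0.216 112.0265257358551
```

>>> {"fn": "move_arm", "kwargs": {"deltas": [{"xyz": [0,0.002,0],"claw": 1,"spin": 0},{"xyz": [0,0,0.003],"claw": 1,"spin": 0},{"xyz": [0,0,0.003],"claw": 1,"spin": 0},{"xyz": [0,0,0],"claw": 1,"spin": 0},{"xyz": [0,0,0],"claw": 1,"spin": 0}]}}

```text
t: 23.22
ee_pos: [0.4274, 0.027, 0.0526]
orientation: [-2.114, -2.323, 0.001]
contact_force: [-0.1, -0.5, -8.0]
opening: 0.214
gripper_force: 112.3
```

```bash
python3 - <<'E'
from h import *
st()
E
```

```text
t 23.22 tcp [0.4274 0.027  0.0526] R [[-0.094, 0.996, -0.001], [0.996, 0.094, 0.0], [0.0, -0.001, -1.0]] q [-0.088  0.109 -0.655  0.808  0.     1.388] F [-0.1 -0.5 -8. ] M [-0.34 -0.03  0.01] op 0.214 112.26419448852539
```

>>> {"fn": "move_arm", "kwargs": {"deltas": [{"xyz": [0,-0.0004,0.002],"claw": 1,"spin": 0},{"xyz": [0,0,0.003],"claw": 1,"spin": 0},{"xyz": [0,0,0.002],"claw": 1,"spin": 0},{"xyz": [0,0,0],"claw": 1,"spin": 0},{"xyz": [0,0,0],"claw": 1,"spin": 0}]}}

```text
t: 23.63
ee_pos: [0.4269, 0.027, 0.0456]
orientation: [-2.114, -2.323, 0.001]
contact_force: [0.3, -0.3, -7.0]
opening: 0.212
gripper_force: 112.2
```

>>> {"fn": "move_arm", "kwargs": {"deltas": [{"xyz": [0,0,0.001],"claw": 1,"spin": 0},{"xyz": [0,0,0.001],"claw": 1,"spin": 0},{"xyz": [0,0,0],"claw": 1,"spin": 0}]}}

```text
t: 23.88
ee_pos: [0.4272, 0.027, 0.0437]
orientation: [-2.114, -2.324, -0.0]
contact_force: [0.5, 6.0, -9.6]
opening: 0.212
gripper_force: 109.7
```

```bash
python3 - <<'E'
from h import *
st()
E
```

```text
t 23.88 tcp [0.4272 0.027  0.0437] R [[-0.094, 0.996, -0.0], [0.996, 0.094, 0.0], [0.0, -0.0, -1.0]] q [-0.088  0.122 -0.664  0.785  0.     1.388] F [ 0.5  6.  -9.6] M [-0.9   0.01  0.05] op 0.212 109.71869587898254
```

>>> {"fn": "move_arm", "kwargs": {"deltas": [{"xyz": [0,0,0.0005],"claw": 1,"spin": 0},{"xyz": [0,0,0],"claw": 1,"spin": 0},{"xyz": [0,0,0],"claw": 1,"spin": 0}]}}

```text
t: 24.13
ee_pos: [0.4272, 0.027, 0.0433]
orientation: [-2.114, -2.324, -0.0]
contact_force: [0.6, -0.2, -8.0]
opening: 0.213
gripper_force: 112.1
```

```bash
python3 - <<'E'
from h import *
st()
E
```

```text
t 24.13 tcp [0.4272 0.027  0.0433] R [[-0.094, 0.996, -0.0], [0.996, 0.094, 0.0], [0.0, -0.0, -1.0]] q [-0.088  0.123 -0.665  0.784  0.     1.388] F [ 0.6 -0.2 -8. ] M [-0.21  0.04  0.06] op 0.213 112.08683252334595
```

>>> {"fn": "move_arm", "kwargs": {"deltas": [{"xyz": [0,0,0.0005],"claw": 1,"spin": 0},{"xyz": [0,0,0],"claw": 1,"spin": 0}]}}

```text
t: 24.3
ee_pos: [0.4272, 0.027, 0.0429]
orientation: [-2.114, -2.324, -0.0]
contact_force: [-1.6, -0.2, -5.9]
opening: 0.212
gripper_force: 112.1
```

>>> {"fn": "move_arm", "kwargs": {"deltas": [{"xyz": [0,0,0.0005],"claw": 1,"spin": 0},{"xyz": [0,0,0],"claw": 1,"spin": 0}]}}

```text
t: 24.47
ee_pos: [0.4272, 0.027, 0.0424]
orientation: [-2.114, -2.324, -0.0]
contact_force: [-0.4, 0.5, -5.8]
opening: 0.215
gripper_force: 112.2
```

```bash
python3 - <<'E'
from h import *
st()
E
```

```text
t 24.47 tcp [0.4272 0.027  0.0424] R [[-0.094, 0.996, -0.0], [0.996, 0.094, 0.0], [0.0, -0.0, -1.0]] q [-0.088  0.124 -0.666  0.781  0.     1.388] F [-0.4  0.5 -5.8] M [-0.08  0.16  0.14] op 0.215 112.21126556396484
```

V is taking load. A bit more, then ease the grip.

>>> {"fn": "move_arm", "kwargs": {"deltas": [{"xyz": [0,0,0.0005],"claw": 1,"spin": 0},{"xyz": [0,0,0],"claw": 1,"spin": 0}]}}

```text
t: 24.63
ee_pos: [0.4273, 0.027, 0.0421]
orientation: [-2.114, -2.324, -0.0]
contact_force: [-2.5, 0.4, -1.7]
opening: 0.212
gripper_force: 113.1
```

>>> {"fn": "move_arm", "kwargs": {"deltas": [{"xyz": [0,0,0.0004],"claw": 1,"spin": 0},{"xyz": [0,0,0],"claw": 1,"spin": 0}]}}

```text
t: 24.8
ee_pos: [0.4273, 0.027, 0.0421]
orientation: [-2.114, -2.324, -0.0]
contact_force: [-5.0, -0.3, 5.0]
opening: 0.211
gripper_force: 113.9
```

```bash
python3 - <<'E'
from h import *
st()
E
```

```text
t 24.8 tcp [0.4273 0.027  0.0421] R [[-0.094, 0.996, -0.0], [0.996, 0.094, 0.0], [0.0, -0.0, -1.0]] q [-0.088  0.125 -0.666  0.781  0.     1.388] F [-5.  -0.3  5. ] M [0.08 0.88 0.16] op 0.211 113.89804601669312
```

>>> {"fn": "move_arm", "kwargs": {"deltas": [{"xyz": [0,-0.0005,0],"claw": 1,"spin": 0},{"xyz": [0,0,0],"claw": 1,"spin": 0},{"xyz": [0,0,0],"claw": 1,"spin": 0}], "newtons": 25}}

```text
t: 25.05
ee_pos: [0.4273, 0.027, 0.0421]
orientation: [2.114, 2.323, 0.002]
contact_force: [-3.7, 0.1, 6.3]
opening: 0.219
gripper_force: 113.9
```

>>> {"fn": "move_arm", "kwargs": {"deltas": [{"xyz": [0,0,0],"claw": 0.5,"spin": 0},{"xyz": [0,0,0],"claw": 0.3,"spin": 0},{"xyz": [0,0,0],"claw": 0,"spin": 0},{"xyz": [0,0,0],"claw": -0.5,"spin": 0},{"xyz": [0,0,0],"claw": -1,"spin": 0},{"xyz": [0,0,0],"claw": -1,"spin": 0},{"xyz": [0,0,0],"claw": -1,"spin": 0},{"xyz": [0,0,0],"claw": -1,"spin": 0}]}}

```text
t: 25.72
ee_pos: [0.4268, 0.0269, 0.0414]
orientation: [2.114, 2.324, 0.0]
contact_force: [0.0, 0.2, 0.1]
opening: 1.004
gripper_force: 0.0
```

```bash
python3 - <<'E'
from h import *
st()
E
```

```text
t 25.72 tcp [0.4268 0.0269 0.0414] R [[-0.094, 0.996, 0.0], [0.996, 0.094, 0.0], [0.0, 0.0, -1.0]] q [-0.088  0.125 -0.667  0.778  0.     1.388] F [0.  0.2 0.1] M [ 0.02 -0.04 -0.01] op 1.004 0.0
```

Clear, no contact force. Rise and verify.

>>> {"fn": "move_arm", "kwargs": {"deltas": [{"xyz": [0,0,-0.01],"claw": -1,"spin": 0},{"xyz": [0,0,-0.02],"claw": -1,"spin": 0},{"xyz": [0,0,-0.035],"claw": -1,"spin": 0},{"xyz": [0,0,-0.035],"claw": -1,"spin": 0},{"xyz": [0,0,-0.035],"claw": -1,"spin": 0},{"xyz": [0,0,-0.035],"claw": -1,"spin": 0},{"xyz": [0,0,-0.03],"claw": -1,"spin": 0},{"xyz": [0,0,0],"claw": -1,"spin": 0},{"xyz": [0,0,0],"claw": -1,"spin": 0}]}}

```text
t: 26.47
ee_pos: [0.4285, 0.0268, 0.2436]
orientation: [2.111, 2.321, 0.005]
contact_force: [0.5, 0.3, -0.8]
opening: 1.001
gripper_force: 0.0
```

```bash
python3 - <<'E'
from h import *
s,p,T=wrist('w11'); C=cloud(p,T); Q=C[(p['depth']>0)&(abs(C[...,0]-.42)<.06)&(C[...,2]<.1)]
for y0 in np.arange(-.05,.24,.01):
    q=Q[(abs(Q[:,1]-y0)<.002)&(Q[:,2]>.054)]
    if len(q): print(round(y0,3),'x',np.round([q[:,0].min(),q[:,0].max()],4),'z',np.round(np.percentile(q[:,2],[50,95]),4))
u=np.array([-.0963,.9953]); g=C[...,:2]-[.4265,.03]; a=g@u; b=g@np.array([u[1],-u[0]]); z=C[...,2]
n=(p['depth']>0)&(abs(b)<.008)&(z>.055)&(z<.075)&(a>.12);print('nose a',a[n].max(),'(was .1827)')
E
```

```text
t 26.47 tcp [0.4285 0.0268 0.2436] R [[-0.094, 0.996, 0.005], [0.996, 0.094, -0.0], [-0.001, 0.005, -1.0]] q [-0.088 -0.087 -0.404  1.249  0.     1.388] F [ 0.5  0.3 -0.8] M [-0.04  0.06  0.03] op 1.001 0.0
-0.04 x [0.4234 0.443 ] z [0.0718 0.0727]
-0.03 x [0.4037 0.4606] z [0.0716 0.074 ]
-0.02 x [0.4217 0.461 ] z [0.0714 0.0738]
-0.01 x [0.4209 0.4399] z [0.0719 0.0729]
0.0 x [0.42   0.4389] z [0.0719 0.073 ]
0.01 x [0.4182 0.4378] z [0.0717 0.0731]
0.02 x [0.4174 0.4368] z [0.0718 0.0729]
0.03 x [0.4165 0.4358] z [0.0719 0.0728]
0.04 x [0.4157 0.4347] z [0.0719 0.0729]
0.05 x [0.4149 0.4337] z [0.0717 0.0728]
0.06 x [0.414  0.4328] z [0.072  0.0729]
0.07 x [0.4132 0.4327] z [0.0719 0.0732]
0.08 x [0.4113 0.4316] z [0.0716 0.0732]
0.09 x [0.4049 0.4306] z [0.0722 0.0775]
0.1 x [0.4005 0.4385] z [0.0767 0.0804]
0.11 x [0.3996 0.4389] z [0.0778 0.081 ]
0.12 x [0.398  0.4375] z [0.0777 0.0807]
0.13 x [0.3973 0.4364] z [0.0777 0.0805]
0.14 x [0.3966 0.4353] z [0.0776 0.0809]
0.15 x [0.396 0.434] z [0.078  0.0809]
0.16 x [0.4078 0.4193] z [0.0681 0.0703]
0.17 x [0.4069 0.4182] z [0.0667 0.0684]
0.18 x [0.3903 0.4329] z [0.0661 0.0697]
0.19 x [0.4046 0.4321] z [0.0668 0.0696]
0.2 x [0.4043 0.4153] z [0.0666 0.0682]
0.21 x [0.4127 0.4127] z [0.0622 0.0622]
nose a 0.17903646249441918 (was .1827)
```

View pics/w11.png

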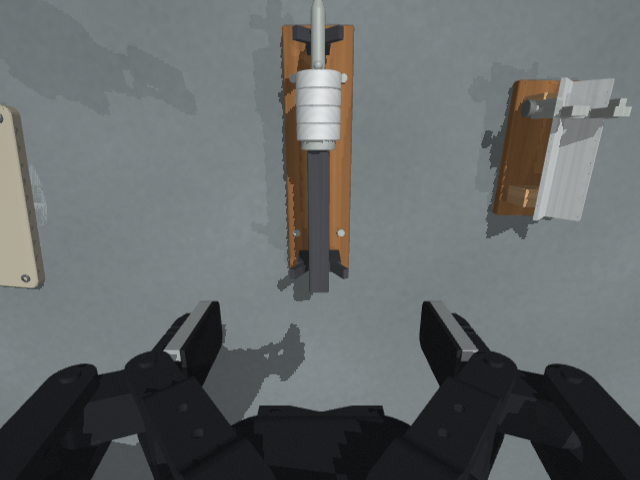

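```bash
python3 -c "
from plant import *
print(finish_job())"
```

```text
the job is handed in; nothing more can be done
None
```

The job is handed in at about 26.5 s of the 54 s allowed, with no verdict returned: all four spacers were pressed home at about 10 N, lifted out on the pin, and the loaded pin lies released in its rest the same way round.

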